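Clamp a sensor housing in the bonding fixture with its thumbscrew

ROBOT

A 7-joint arm with a two-finger parallel gripper is mounted at the origin on the work surface. World frame = base frame: x ahead of the robot, y to its left, z up, the work surface at z = 0. Lengths are in m, angles in rad, forces in N, time in s.
With the tool pointing down it reaches from about 0.4 to 0.85 m from the base axis. Payload 10.4 kg.
Tool frame: the origin (TCP) lies between the finger pads; the fingertips stand 14 mm ahead of it and the grasp point (between the pads) lies 5 mm behind it; z points along the fingers, y is the line along which they close (so a half turn about z gives the same grasp; the last joint's range is limited). The gripper opens to 87 mm and grips with 3 to 60 N. Pads are 19 mm wide; open, the fingers measure 117 mm over their backs; the gripper's body (75 mm by 190 mm) begins 51 mm behind the grasp point.
Start: joints at [1.094, 0.332, -0.065, 1.46, 0.022, 1.35, -0.088], TCP at [0.274, -0.562, 0.214] pointing down, gripper open.
Joint ranges: [-2.6, 2.6], [-0.5, 2.12], [-1.47, 1.34], [0.16, 2.42], [-1.27, 4.41], [0.06, 2.06], [-2.6, 2.6]. Speed limits (rad/s): [2.22, 2.22, 2.79, 2.79, 3.14, 3.14, 3.14].

INTERFACE

Orientations are given as a unit quaternion [x, y, z, w].
In Python, from bench import * gives the robot as it stands.
- The arm moves only by the tool drive_tool, never from a script. Its argument "deltas" is a list of rows, each a list of 7 numbers: the turn, a rotation vector about the tool's x, y, z in degrees, then the shift along the tool's x, y, z in m, then the closure, from -1 (fully open) to 1 (shut). A call has 1 to 12 rows; each row is the pose to reach, as a shift and turn from the pose commanded when the call began, along the tool's axes at that moment; what a row does not reach only later rows make up. A row lasts 1/10 s, in which the tool goes at most 50 mm and 8.59 degrees, less where a joint would pass 70% of its speed; a pose out of reach is approached as far as the arm can. A call with a gripper value outside its range is refused whole. The fingers move at their own pace and stop on an object; "squeeze" is the grip in N (left out, the last holds). Time passes only in rows, so rows that repeat a pose let the fingers close. It gives the time, the measured TCP pose, the force and the opening at its end, in the units of the state.
- read_state(): the state, without advancing time (a new reading comes with each control period).
- camera(name): name is "scene" or "top"; returns (picture, depth): 480x640x3 uint8, red, green, blue; 480x640 float32, m along the optical axis (not along the pixel's ray), 0 where there is no reading.
- camera_params(name): a dict with "K" (3x3 intrinsics, pixels), "R" (3x3) and "t" (3): a world point X has camera coordinates R X + t. Camera axes: x right, y down, z forward; pixel columns grow to the right and rows downward; lengths in m; the calibration is good to about 2 mm. A picture is of the moment at which its call begins. camera_params takes no time and is no camera call.
- close_job(): hands the job in, once; it reports no verdict.
Trained networks look in the newest picture that a camera, given by its name, has taken for a name from the list of things; names that differ only in an ending like _2 or _b are one class to them, and where a whole thing is asked for, a point or a joint stands for the part that bears it (a point fixed in the world has none). Each returns a list of dicts, best first, with "score" (0 to 1); they miss things now and then, are a little off and sometimes report something else, mostly with a low value. They report only what shows in the picture. A call takes as long as a camera call. They do not tell look-alikes from the thing itself.
- outline_of(label, camera): "pixels" (480x640 bool, what is visible of it) and "location" ([column, row] as shares, 0 to 1, of the picture: columns of its width, rows of its height, amid what is visible of it).
- tip_of(label, camera): "location" ([column, row] as shares, 0 to 1, of the picture: columns of its width, rows of its height: a listed point, or the origin of a listed thing).
The state is a dict: "time": time; "joint_positions": joint angles; "joint_vel": joint speeds; "joint_torque": joint torques, N m; "ee_pos": TCP position; "eef_rot": TCP orientation; "ft_force": force on the tool from outside, world axes, zero at the start; "torque": the same for the moment, N m; "width": finger opening in m.
Only numpy, scipy, OpenCV 4.12 (cv2) and the standard library are available. Lean on these libraries where they do the work, as an engineer would, in place of code of your own. Each camera call takes 0.05 s, during which the arm holds its last target. There are 200 camera calls.

TASK

Clamp the orange-lidded sensor housing for bonding: slide it home on the fixture plate, square against both aluminium stops, then swing the blue clamp arm all the way over it to its stop. Then turn the brass thumbscrew clockwise, in several grips if need be, until its collar seats on the white insert, and stop when the resistance clearly rises, snug at about 0.2 N m: cranking it on tears the insert. Let go with the clamp holding by itself, and leave the other things on the bench as they are.

Things in the scene. Friction and masses are not known exactly. Their poses are not given: they have to be found in the camera images.
- fixture: Steel fixture plate, 210 x 190 x 12 mm, bolted down. Origin: on the bench, straight below the housing's home; z up. The plate spans x -78 to 132, y -85 to 105 mm about it. Home: the housing's +x long face against the back rail and its -y end against the end stop; its origin is then at (0, 0, 12 mm), axes parallel to these. The clamp post stands behind the rail, at x = 90, y = 0.
- back_rail (a point): Foot of the back rail's face, at fixture x = +23 mm, y = 0, on the plate's top. Aluminium bar, 10 mm thick, 18 mm above the plate, from y = -37 to +41 mm.
- end_stop (a point): Foot of the end stop's face, at fixture y = -32 mm, x = 0, on the plate's top. Aluminium block, 12 mm thick, 18 mm above the plate, from x = -20 to +16 mm.
- housing: The part: black housing with a bright orange lid, 46 (x) x 64 (y) x 30 mm (z), 0.17 to 0.35 kg, loose on the fixture plate, some 12 to 26 mm short of each stop and turned up to 0.25 rad from square. It slides on the steel with friction 0.5 to 0.7. Origin: centre of its underside.
- swing (a joint): Angle of the blue clamp arm about its upright post, rad: 0 = fully over the housing, against its stop, pointing from the post along the fixture's -x; grows anticlockwise seen from above (swung away), to 2.2. Starts at 1.3 to 1.8. Stiff friction hinge, about 0.3 N m: 3 to 5 N pushes its outer half; it stays where it is left.
- clamp_pivot (a point): On the post's axis at mid-height of the clamp arm. The arm is a bar 22 mm wide, 14 mm thick, its underside 52 mm and its top 66 mm above the bench, with a round eye of 31 mm at each end; the screw's axis is 90 mm from the post's. The nut on the pivot ends 71 mm above the bench.
- screw_head (a point): Centre of the thumbscrew's brass knurled head, on the screw's axis: an upright cylinder 36 mm across, 14 mm high (7 mm up and down from here). Below it a smooth collar, 18 mm across, 12 mm long. Seated, this point is 28 mm above clamp_pivot's level; it starts 0.6 to 1.3 mm higher. Fingers may reach 10 mm below the head's lower edge and still turn freely above the arm and all else.
- thumbscrew: The thumbscrew in the arm's outer eye. Clockwise from above drives it down, 2 mm per turn, until its collar seats on the arm's white nylon insert, after 1.8 to 4 rad, never the same. Free, it turns at 0.03 N m; past the seat the insert gives, 1 N m per rad of turn. Under 0.12 N m is loose, over 0.28 is too much (a 20 N grip does not slip below that). Let go, it eases back to just seated.
- screw_tip (a point): Underside of the thumbscrew's black nylon tip, 12 mm across, on its axis. With the arm over the housing it starts 0.2 to 1 mm above the lid, meets it about 1 rad before the seat, and when seated bears on the lid with some 10 N.
- parts_bin: Bystander: blue plastic parts bin, 200 x 130 x 100 mm. Origin: centre of its underside.
- adhesive: Bystander: white adhesive bottle with a pointed nozzle, 38 mm across, 118 mm tall. Origin: centre of its underside.
- driver: Bystander: screwdriver with a red handle, 180 mm long, lying along its x.
- lid_tray: Bystander: flat black tray with orange lids, 120 x 160 x 22 mm. Origin: centre of its underside.
Not all that is in view belongs to the job. There is more than one size of the housing; the job needs the middle-sized.

How it is judged:
By the outcome, as a careful person would: the job done as asked, in the order asked, and still so for the second after the job is handed in, with the robot touching nothing.
It also fails if it takes over 72 s, if anything falls off the work surface, if the arm or the gripper's body presses on something with over 40 N, if the wrist force passes 120 N, or if a joint passes its speed limit or range.

## Working session

There is one attempt and no reset: what is moved stays moved. The work goes in short steps, Python scripts to look and compute and a tool call to move; the robot and the scene stay as the last step left them, time stands still between calls to the robot, and variables do not carry over. Pictures are saved under pics/ and viewed, on a budget of 10 in all, crops included, one or two more only if the job needs it, and the job is handed in when it is done.

Besides the shell and the picture viewer there is one more tool, called after "Emit:" as a command line: name --pt "numbers of a row" for each row, then --argument value for the rest. drive_tool: Moves the arm, as the interface text tells. Its arguments: {"type":"object","properties":{"deltas":{"type":"array"},"squeeze":{"type":"number"}},"required":["deltas"]}

```bash
mkdir -p pics; cat > h.py <<'E'
from bench import *
import numpy as np, cv2
from scipy.spatial.transform import Rotation as Rn
def save(n,im,s=1,crop=None):
    if crop: c0,r0,c1,r1=crop; im=im[r0:r1,c0:c1]
    im=cv2.resize(im,None,fx=s,fy=s,interpolation=cv2.INTER_CUBIC)
    cv2.imwrite('pics/'+n+'.png',im[:,:,::-1])
def ray(cam,u,v):
    p=camera_params(cam);R=np.array(p['R']);t=np.array(p['t']);K=np.array(p['K'])
    return -R.T@t, R.T@np.linalg.inv(K)@np.array([u,v,1.])
def atz(cam,u,v,z):
    o,d=ray(cam,u,v); return o+d*(z-o[2])/d[2]
def atd(cam,u,v,dep):
    o,d=ray(cam,u,v); return o+d*dep
def proj(cam,X):
    p=camera_params(cam); c=np.array(p['R'])@np.array(X)+np.array(p['t']); q=np.array(p['K'])@c; return q[:2]/q[2]
def cloud(cam,dep):
    p=camera_params(cam);R=np.array(p['R']);t=np.array(p['t']);K=np.array(p['K'])
    v,u=np.mgrid[0:480,0:640]; r=np.stack([(u-K[0,2])/K[0,0],(v-K[1,2])/K[1,1],np.ones_like(u)],-1)*dep[...,None]
    return (r-t)@R
E
python3 - <<'E'
from h import *
np.set_printoptions(precision=4,suppress=True)
for c in ['top','scene']:
    im,d=camera(c); save(c+'0',im); np.savez(c+'0',im=im,d=d); P=cloud(c,d)
    o,_=ray(c,320,240); print(c,o)
    for l in ['housing','screw_head','clamp_pivot','back_rail','end_stop','fixture','screw_tip']:
        for r in tip_of(l,c)[:4]:
            u,v=r['location'][0]*640,r['location'][1]*480
            print(l,round(r['score'],2),round(u,1),round(v,1),P[min(479,int(v)),min(639,int(u))])
s=read_state();print({k:np.round(s[k],3) for k in s})
E
```

```text
top [0.3244 0.0106 1.1259]
housing 0.95 293.0 245.8 [0.4732 0.0919 0.0417]
housing 0.77 273.8 302.0 [0.3326 0.1342 0.0362]
housing 0.71 237.2 260.8 [0.4355 0.231  0.0171]
screw_head 0.7 339.6 188.5 [ 0.6071 -0.0205  0.0918]
clamp_pivot 0.74 484.6 275.3 [ 0.4064 -0.3687  0.0745]
clamp_pivot 0.65 306.3 197.5 [0.5885 0.0593 0.0705]
back_rail 0.74 145.8 276.0 [0.3913 0.4651 0.0028]
back_rail 0.72 307.7 225.8 [0.5267 0.0567 0.0286]
end_stop 0.94 317.8 237.0 [0.4965 0.0308 0.0293]
end_stop 0.53 168.5 199.7 [0.5931 0.4223 0.0004]
fixture 0.57 302.7 237.3 [0.4936 0.0677 0.0429]
scene [1.0776 0.6192 0.8406]
housing 0.81 404.0 310.5 [0.4634 0.2505 0.0129]
housing 0.68 400.0 256.3 [0.3691 0.1564 0.0393]
housing 0.61 338.9 270.7 [0.5063 0.0985 0.0416]
screw_head 0.48 266.3 245.7 [ 0.6082 -0.0195  0.0937]
screw_head 0.19 269.4 254.2 [ 0.6037 -0.0164  0.0666]
clamp_pivot 0.74 297.0 273.2 [0.5971 0.0681 0.0704]
clamp_pivot 0.48 339.3 268.8 [0.5008 0.0959 0.0422]
back_rail 0.64 320.9 275.1 [0.5342 0.0723 0.0242]
end_stop 0.85 323.3 265.3 [0.5004 0.0463 0.0127]
end_stop 0.22 266.2 244.1 [ 0.6085 -0.0188  0.0973]
fixture 0.98 329.5 273.6 [0.5069 0.0728 0.0122]
screw_tip 0.47 266.9 256.1 [ 0.612  -0.0163  0.066 ]
{'time': np.float64(0.8), 'joint_positions': array([ 1.094,  0.332, -0.065,  1.46 ,  0.022,  1.35 , -0.089]), 'joint_vel': array([-0.   , -0.002,  0.002, -0.001, -0.001,  0.   , -0.   ]), 'joint_torque': array([ -0.   , -62.298,   0.024, -39.009,  -0.061,   0.032,  -0.   ]), 'ee_pos': array([ 0.274, -0.562,  0.214]), 'eef_rot': array([0.974, 0.225, 0.   , 0.   ]), 'ft_force': array([-0.252, -0.222, -0.538]), 'torque': array([-0.015,  0.011, -0.007]), 'width': np.float64(0.087)}
```

```bash
python3 - <<'E'
from h import *
a=np.load('top0.npz')['im']; save('top0b',a,4,(200,150,400,300))
E
```

```text
(no output)
```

View pics/scene0.png

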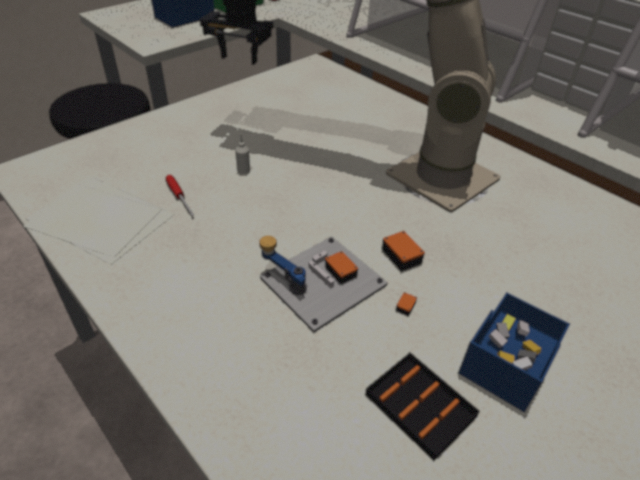

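View pics/top0b.png

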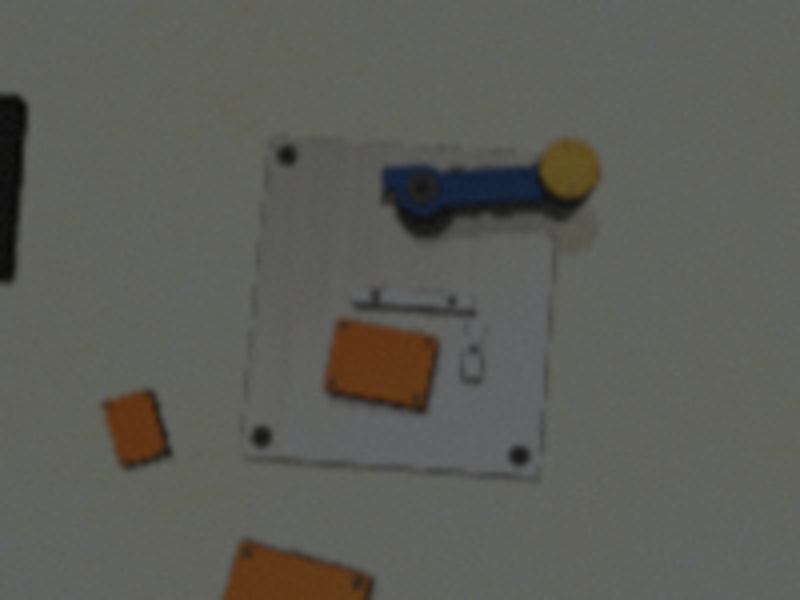

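The orange-lidded housing on the plate (scene 342,265; top crop 382,365) lies by the stops. The others are a larger one on the bench (scene 403,250) and a small one (406,303). The middle-sized one is on the plate; I'll confirm its 46 x 64 mm size by measurement.

```bash
cat >> h.py <<'E'
def orange(im,s=90):
    h=cv2.cvtColor(im,cv2.COLOR_RGB2HSV); return (h[...,0]<14)&(h[...,1]>s*1.6)&(h[...,2]>50)
def rects(cam,im,z,near=None):
    m=orange(im).astype(np.uint8); n,l,st,ce=cv2.connectedComponentsWithStats(m); out=[]
    for i in range(1,n):
        if st[i,4]<60: continue
        cs,_=cv2.findContours(cv2.resize((l==i).astype(np.uint8)*255,None,fx=4,fy=4,interpolation=cv2.INTER_LINEAR)//128,0,1)
        c=max(cs,key=cv2.contourArea)[:,0]
        W=np.array([atz(cam,(u+.5)/4-.5,(v+.5)/4-.5,z)[:2] for u,v in c])
        r=cv2.minAreaRect((W*1000).astype(np.float32)); out.append((ce[i],r))
    return out
E
python3 - <<'E'
from h import *
np.set_printoptions(precision=4,suppress=True)
for c in ['top','scene']:
    z=np.load(c+'0.npz'); im,d=z['im'],z['d']; P=cloud(c,d)
    for r in rects(c,im,0.042): print(c,'or',r)
    near=(abs(P[...,0]-.52)<.16)&(abs(P[...,1]-.07)<.16)&(d>0)
    print('bench z',np.median(P[near&(abs(P[...,2])<.006)][:,2]))
    m=near&(P[...,2]>.007)&(P[...,2]<.06)
    m=cv2.morphologyEx(m.astype(np.uint8),cv2.MORPH_OPEN,np.ones((3,3)))
    n,l,st,ce=cv2.connectedComponentsWithStats(m);i=1+np.argmax(st[1:,4])
    pl=(l==i); Q=P[pl]; print('platez',np.median(Q[(Q[:,2]<.017)][:,2]))
    Q=Q[Q[:,2]<.016]
    r=cv2.minAreaRect((Q[:,:2]*1000).astype(np.float32)); print(c,'plate',r)
    # rail pixels by height 25..35 excluding orange
    o=orange(im); 
    for nm,lo,hi in [('arm',.058,.072),('head',.084,.105)]:
        Q=P[near2] if False else P[(abs(P[...,0]-.59)<.08)&(abs(P[...,1]-.02)<.12)&(P[...,2]>lo)&(P[...,2]<hi)]
        r=cv2.minAreaRect((Q[:,:2]*1000).astype(np.float32)); print(c,nm,len(Q),np.median(Q,0),r)
    h=cv2.cvtColor(im,cv2.COLOR_RGB2HSV)
    g=(h[...,0]>15)&(h[...,0]<30)&(h[...,1]>100)&(abs(P[...,0]-.6)<.05)&(abs(P[...,1]+.02)<.05)
    print('gold',g.sum(),P[g].mean(0), P[g].min(0),P[g].max(0))
    v,u=np.nonzero(g); W=np.array([atz(c,a,b,.0955)[:2] for a,b in zip(u,v)]);print(cv2.minEnclosingCircle((W*1000).astype(np.float32)))
E
```

```text
top or (array([496.4535, 201.223 ]), ((595.2858276367188, -416.6060791015625), (87.70599365234375, 23.11228370666504), 77.74870300292969))
top or (array([293.2814, 239.2275]), ((484.28814697265625, 85.71440124511719), (63.376068115234375, 46.566951751708984), 79.83660125732422))
top or (array([233.5109, 256.587 ]), ((441.2107238769531, 235.01576232910156), (42.188636779785156, 30.503145217895508), 18.550443649291992))
top or (array([262.2885, 297.2436]), ((338.4792175292969, 148.00848388671875), (55.17254638671875, 59.775146484375), 75.5835189819336))
bench z -0.0011761425008979807
platez 0.010926474125962964
top plate ((528.9994506835938, 75.35603332519531), (189.826416015625, 209.8697052001953), 86.99681091308594)
top arm 389 [0.5932 0.0376 0.065 ] ((591.5237426757812, 25.256404876708984), (30.171175003051758, 123.7645034790039), 1.2295302152633667)
top head 191 [ 0.5988 -0.0277  0.0937] ((598.7080688476562, -27.960731506347656), (36.75429916381836, 34.01293182373047), 0.7426236867904663)
gold 179 [ 0.5969 -0.0277  0.0931] [ 0.5804 -0.045   0.0657] [ 0.6142 -0.011   0.1007]
((596.2697143554688, -26.956186294555664), 18.28112030029297)Traceback (most recent call last):
  File "<stdin>", line 5, in <module>
  File "h.py", line 29, in rects
    W=np.array([atz(cam,(u+.5)/4-.5,(v+.5)/4-.5,z)[:2] for u,v in c])
                ~~~^^^^^^^^^^^^^^^^^^^^^^^^^^^^^^^
  File "h.py", line 12, in atz
    o,d=ray(cam,u,v); return o+d*(z-o[2])/d[2]
        ~~~^^^^^^^^^
  File "h.py", line 9, in ray
    p=camera_params(cam);R=np.array(p['R']);t=np.array(p['t']);K=np.array(p['K'])
ValueError: time passes only in moves, steps and waits
```

Emit:
drive_tool --pt "0 0 29 0.432 -0.513 0 1" --pt "0 0 29 0.432 -0.513 0 1" --pt "0 0 29 0.432 -0.513 0 1" --pt "0 0 29 0.432 -0.513 0 1" --pt "0 0 29 0.432 -0.513 0 1" --pt "0 0 29 0.432 -0.513 0 1" --pt "0 0 29 0.432 -0.513 0 1" --pt "0 0 29 0.432 -0.513 0 1" --pt "0 0 29 0.432 -0.513 0 1" --pt "0 0 29 0.432 -0.513 0 1" --pt "0 0 29 0.432 -0.513 0 1" --pt "0 0 29 0.432 -0.513 0 1" --squeeze 20

```text
time: 2.0
ee_pos: [0.4202, 0.0215, 0.2146]
eef_rot: [1.0, -0.026, 0.001, 0.0]
ft_force: [1.6, -0.6, -0.4]
width: 0.0029
```

```bash
python3 - <<'E'
s=open('h.py').read()
s=s.replace("def ray","_P={}\n_cp=camera_params\ndef camera_params(c):\n    if c not in _P: _P[c]=_cp(c)\n    return _P[c]\ndef ray",1)
s+='''
O=np.array([.5015,.0668]);YAW=np.deg2rad(-3.0)
def st():
    s=read_state(); q=s['eef_rot']; R=Rn.from_quat(q); x=R.as_matrix()[:,0]; z=R.as_matrix()[:,2]
    c,n=np.cos(YAW),np.sin(YAW); M=np.array([[c,n],[-n,c]])
    f=M@(np.array(s['ee_pos'])[:2]-O); F=np.array(s['ft_force'])
    print('t',round(float(s['time']),2),'fix xy mm',np.round(f*1000,1),'z',round(s['ee_pos'][2]*1000,1),'yaw',np.round(np.degrees(np.arctan2(x[1],x[0])),2),'zax',np.round(z,3),
      'F fix',np.round(M@F[:2],2),round(F[2],2),'T',np.round(s['torque'],3),'w',round(float(s['width'])*1000,1),'j7',np.round(s['joint_positions'],2))
'''
open('h.py','w').write(s)
E
python3 -c "
from h import *
st()
c='scene'
z=np.load(c+'0.npz'); im,d=z['im'],z['d']; P=cloud(c,d)
for r in rects(c,im,0.042): print(c,'or',np.round(r[0]),np.round(r[1][0],1),np.round(r[1][1],1),r[1][2])
near=(abs(P[...,0]-.52)<.16)&(abs(P[...,1]-.07)<.16)&(d>0)
print('bench z',np.median(P[near&(abs(P[...,2])<.006)][:,2]))
Q=P[near&(P[...,2]>.007)&(P[...,2]<.016)]
print('plate',cv2.minAreaRect((Q[:,:2]*1000).astype(np.float32)),np.median(Q[:,2]))
h=cv2.cvtColor(im,cv2.COLOR_RGB2HSV)
g=(h[...,0]>12)&(h[...,0]<32)&(h[...,1]>90)&(abs(P[...,0]-.6)<.05)&(abs(P[...,1]+.02)<.05)&(P[...,2]>.08)
print('gold',P[g].mean(0),P[g].max(0))
"
```

```text
t 2.0 fix xy mm [-78.9 -49.5] z 214.6 yaw -3.01 zax [ 0.001 -0.001 -1.   ] F fix [ 1.61 -0.52] -0.39 T [ 0.059 -0.041  0.006] w 2.9 j7 [ 0.53 -0.11 -0.63  1.93 -0.07  1.3  -1.71]
scene or [174. 185.] [ 617.8 -392.7] [96.2 21.8] 77.13432312011719
scene or [403. 247.] [343.5 141.7] [88.5 63.1] 76.21292114257812
scene or [341. 264.] [489.8  90. ] [68.3 48.6] 80.69761657714844
scene or [406. 302.] [464.4 254.6] [45.8 28.7] 20.065895080566406
scene or [400. 383.] [614.4 367.4] [ 13.8 104.5] 89.05076599121094
scene or [419. 400.] [614.8 410.8] [ 12.9 104.6] 89.34857177734375
scene or [439. 418.] [615.5 453.8] [ 12.  104.8] 89.86170196533203
bench z 0.0011991208456882075
plate ((502.0413818359375, 65.5107421875), (279.642578125, 227.11856079101562), 2.12746524810791) 0.01303360208679984
gold [ 0.60160377 -0.022324    0.09445413] [ 0.61747571 -0.00762366  0.09898415]
```

Emit:
drive_tool --pt "0 0 0 0.012 -0.067 0 1" --pt "0 0 0 0.012 -0.067 0 1" --pt "0 0 0 0.012 -0.067 0.05 1" --pt "0 0 0 0.012 -0.067 0.1 1" --pt "0 0 0 0.012 -0.067 0.14 1" --pt "0 0 0 0.012 -0.067 0.17 1" --pt "0 0 0 0.012 -0.067 0.182 1" --pt "0 0 0 0.012 -0.067 0.182 1" --pt "0 0 0 0.012 -0.067 0.182 1"

```text
time: 2.9
ee_pos: [0.4364, 0.086, 0.0334]
eef_rot: [1.0, -0.026, 0.001, -0.0]
ft_force: [-0.1, 0.1, 0.9]
width: 0.0005
```

```bash
python3 -c "
from h import *
np.set_printoptions(suppress=True)
st()
for c in ['top','scene']:
    im,d=camera(c); save(c+'1',im)
    np.savez(c+'1',im=im,d=d)
im=np.load('top1.npz')['im'];im2=np.load('scene1.npz')['im']
a=cv2.resize(im[170:290,230:370],None,fx=4,fy=4);b=cv2.resize(im2[210:330,250:340+50],None,fx=4,fy=4)[:, :]
cv2.imwrite('pics/both1.png',np.clip(np.vstack([a,b])[:, :].astype(float)*1.5,0,255).astype(np.uint8)[:600*2,:,::-1][::1])
import cv2 as v; x=v.imread('pics/both1.png'); v.imwrite('pics/both1.png',v.resize(np.hstack([x[:480],x[480:]]),(800,343)))
st()
"
```

```text
t 2.9 fix xy mm [-66.   15.8] z 33.4 yaw -3.0 zax [ 0.002  0.    -1.   ] F fix [-0.06  0.11] 0.89 T [ 0.005  0.04  -0.022] w 0.5 j7 [ 0.4   0.21 -0.74  2.08  0.18  0.91 -2.06]
t 3.0 fix xy mm [-65.6  15.7] z 33.8 yaw -3.01 zax [ 0.003 -0.    -1.   ] F fix [-0.17 -0.46] 0.22 T [0.087 0.    0.023] w 0.3 j7 [ 0.4   0.21 -0.74  2.08  0.18  0.91 -2.06]
```

View pics/both1.png

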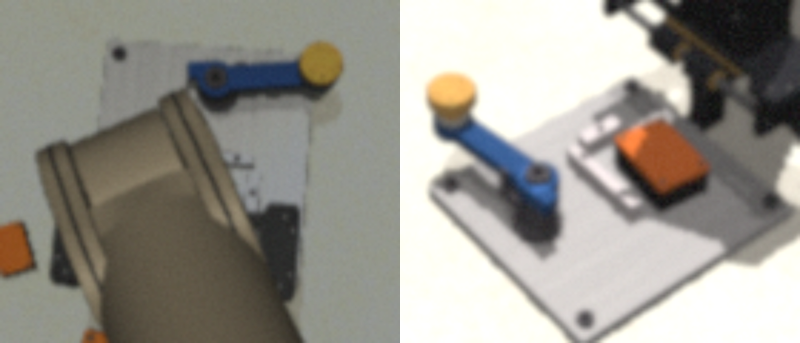

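```bash
python3 -c "
from h import *
im=np.load('scene1.npz')['im']; save('s1c',np.clip(im*1.7,0,255).astype(np.uint8),5,(300,190,450,300))
for X in [read_state()['ee_pos'], read_state()['ee_pos']-np.array([0,0,.014])]: print(proj('scene',X))
"
```

```text
[356.02763527 254.82509225]
[355.52153354 259.23305128]
```

View pics/s1c.png

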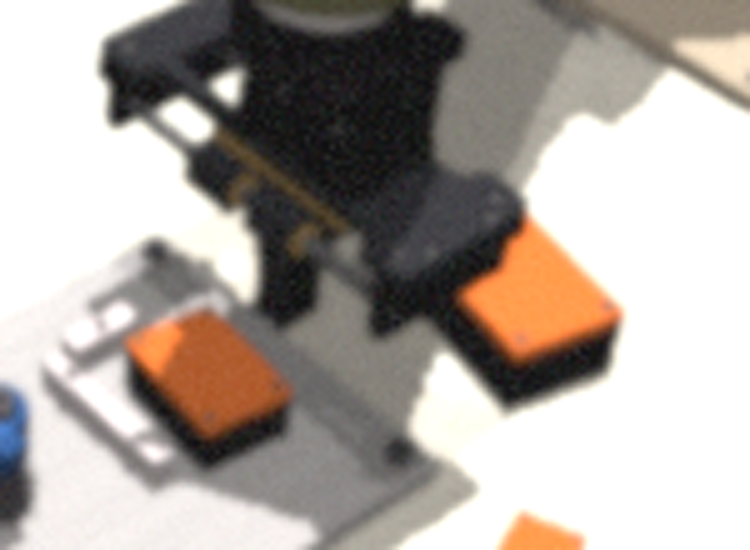

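Emit:
drive_tool --pt "0 0 0 0.004 0 0 1" --pt "0 0 0 0.008 0 0 1" --pt "0 0 0 0.012 0 0 1" --pt "0 0 0 0.014 0 0 1" --pt "0 0 0 0.016 0 0 1" --pt "0 0 0 0.018 0 0 1" --pt "0 0 0 0.02 0 0 1" --pt "0 0 0 0.022 0 0 1" --pt "0 0 0 0.024 0 0 1" --pt "0 0 0 0.026 0 0 1"

```text
time: 4.0
ee_pos: [0.4616, 0.0844, 0.0321]
eef_rot: [1.0, -0.026, -0.0, 0.0]
ft_force: [-1.2, 0.4, 1.0]
width: 0.0003
```

```bash
python3 -c "
from h import *
st();st()"
```

```text
t 4.0 fix xy mm [-40.8  15.4] z 32.1 yaw -3.0 zax [-0. -0. -1.] F fix [-1.19  0.37] 1.03 T [-0.021  0.419 -0.033] w 0.3 j7 [ 0.38  0.27 -0.72  2.02  0.22  0.93 -2.07]
t 4.0 fix xy mm [-40.8  15.4] z 32.1 yaw -3.0 zax [-0. -0. -1.] F fix [-1.19  0.37] 1.03 T [-0.021  0.419 -0.033] w 0.3 j7 [ 0.38  0.27 -0.72  2.02  0.22  0.93 -2.07]
```

Emit:
drive_tool --pt "0 0 0 0.001 0 0 1" --pt "0 0 0 0.002 0 0 1" --pt "0 0 0 0.003 0 0 1" --pt "0 0 0 0.004 0 0 1" --pt "0 0 0 0.005 0 0 1" --pt "0 0 0 0.006 0 0 1"

```text
time: 4.6
ee_pos: [0.4675, 0.0841, 0.0321]
eef_rot: [1.0, -0.026, -0.0, -0.0]
ft_force: [-4.5, 0.8, 0.4]
width: 0.0002
```

```bash
python3 -c "
from h import *
st()"
```

```text
t 4.6 fix xy mm [-34.9  15.5] z 32.1 yaw -3.0 zax [-0.  0. -1.] F fix [-4.53  0.6 ] 0.4 T [0.307 0.843 0.016] w 0.2 j7 [ 0.38  0.28 -0.71  2.01  0.23  0.93 -2.08]
```

Emit:
drive_tool --pt "0 0 0 0.001 0 0 1" --pt "0 0 0 0.002 0 0 1" --pt "0 0 0 0.003 0 0 1" --pt "0 0 0 0.003 0 0 1"

```text
time: 5.0
ee_pos: [0.4681, 0.0844, 0.0316]
eef_rot: [1.0, -0.026, -0.002, 0.0]
ft_force: [-12.6, 0.4, 8.2]
width: 0.0004
```

```bash
python3 -c "
from h import *
st()"
```

```text
t 5.0 fix xy mm [-34.3  15.8] z 31.6 yaw -2.95 zax [-0.005 -0.    -1.   ] F fix [-12.62  -0.28] 8.19 T [0.407 2.835 0.005] w 0.4 j7 [ 0.37  0.29 -0.71  2.    0.23  0.94 -2.08]
```

Emit:
drive_tool --pt "0 0 0 -0.012 0 0 1" --pt "0 0 0 -0.015 -0.03 -0.045 1" --pt "0 0 0 0 -0.062 -0.045 1" --pt "0 0 0 0.032 -0.062 -0.045 1" --pt "0 0 0 0.032 -0.062 -0.02 1" --pt "0 0 0 0.032 -0.062 0 1" --pt "0 0 0 0.032 -0.062 0 1" --pt "0 0 0 0.032 -0.059 0 1" --pt "0 0 0 0.032 -0.056 0 1" --pt "0 0 0 0.032 -0.053 0 1" --pt "0 0 0 0.032 -0.05 0 1" --pt "0 0 0 0.032 -0.048 0 1"

```text
time: 6.2
ee_pos: [0.5052, 0.1297, 0.0326]
eef_rot: [1.0, -0.026, 0.0, 0.0]
ft_force: [-0.0, 3.5, -0.7]
width: 0.0007
```

```bash
python3 -c "
from h import *
st()"
```

```text
t 6.2 fix xy mm [ 0.4 63. ] z 32.6 yaw -3.03 zax [ 0.001 -0.    -1.   ] F fix [-0.21  3.5 ] -0.66 T [ 0.573 -0.027  0.011] w 0.7 j7 [ 0.28  0.38 -0.71  1.9   0.3   0.97 -2.19]
```

Emit:
drive_tool --pt "0 0 0 0 0.002 0 1" --pt "0 0 0 0 0.004 0 1" --pt "0 0 0 0 0.006 0 1" --pt "0 0 0 0 0.008 0 1" --pt "0 0 0 0 0.01 0 1" --pt "0 0 0 0 0.011 0 1" --pt "0 0 0 0 0.012 0 1"

```text
time: 6.9
ee_pos: [0.5045, 0.1184, 0.0324]
eef_rot: [1.0, -0.026, 0.0, -0.0]
ft_force: [0.0, 3.2, 4.3]
width: 0.0005
```

```bash
python3 -c "
from h import *
st()"
```

```text
t 6.9 fix xy mm [ 0.3 51.7] z 32.4 yaw -2.99 zax [ 0.001  0.    -1.   ] F fix [-0.16  3.21] 4.29 T [ 0.926 -0.021  0.002] w 0.5 j7 [ 0.3   0.37 -0.71  1.9   0.29  0.97 -2.17]
```

Emit:
drive_tool --pt "0 0 0 0 0.001 0 1" --pt "0 0 0 0 0.002 0 1" --pt "0 0 0 0 0.003 0 1" --pt "0 0 0 0 0.004 0 1"

```text
time: 7.3
ee_pos: [0.5043, 0.1144, 0.0323]
eef_rot: [1.0, -0.026, 0.0, -0.0]
ft_force: [-0.2, 4.3, 5.4]
width: 0.0004
```

```bash
python3 -c "
from h import *
st()"
```

```text
t 7.3 fix xy mm [ 0.3 47.7] z 32.3 yaw -2.99 zax [ 0.  0. -1.] F fix [-0.41  4.32] 5.37 T [ 1.122 -0.047 -0.042] w 0.4 j7 [ 0.31  0.37 -0.71  1.91  0.29  0.97 -2.16]
```

Emit:
drive_tool --pt "0 0 0 0 0.001 0 1" --pt "0 0 0 0 0.002 0 1" --pt "0 0 0 0 0.003 0 1" --pt "0 0 0 0 0.003 0 1"

```text
time: 7.7
ee_pos: [0.5041, 0.1113, 0.0323]
eef_rot: [1.0, -0.026, 0.0, -0.0]
ft_force: [0.6, 3.5, 5.5]
width: 0.0003
```

```bash
python3 -c "
from h import *
st()"
```

```text
t 7.7 fix xy mm [ 0.3 44.5] z 32.3 yaw -3.0 zax [ 0.  0. -1.] F fix [0.39 3.54] 5.52 T [ 0.891 -0.087 -0.002] w 0.3 j7 [ 0.31  0.37 -0.71  1.91  0.29  0.97 -2.15]
```

Emit:
drive_tool --pt "0 0 0 0 0.001 0 1" --pt "0 0 0 0 0.002 0 1" --pt "0 0 0 0 0.003 0 1" --pt "0 0 0 0 0.003 0 1"

```text
time: 8.1
ee_pos: [0.5039, 0.1083, 0.0323]
eef_rot: [1.0, -0.026, 0.0, -0.0]
ft_force: [-0.7, 4.0, 5.4]
width: 0.0005
```

```bash
python3 -c "
from h import *
st()"
```

```text
t 8.1 fix xy mm [ 0.3 41.6] z 32.3 yaw -3.0 zax [ 0.  0. -1.] F fix [-0.92  3.94] 5.4 T [0.889 0.06  0.034] w 0.5 j7 [ 0.32  0.37 -0.71  1.91  0.29  0.97 -2.15]
```

Emit:
drive_tool --pt "0 0 0 0 0.001 0 1" --pt "0 0 0 0 0.002 0 1" --pt "0 0 0 0 0.003 0 1" --pt "0 0 0 0 0.003 0 1"

```text
time: 8.5
ee_pos: [0.5036, 0.1075, 0.0324]
eef_rot: [1.0, -0.025, 0.0, -0.001]
ft_force: [0.8, 11.4, 3.7]
width: 0.0001
```

```bash
python3 -c "
from h import *
st(); im,d=camera('scene'); save('s2c',np.clip(im*1.7,0,255).astype(np.uint8),6,(280,210,400,300))"
```

```text
t 8.5 fix xy mm [ 0.  40.8] z 32.4 yaw -2.91 zax [ 0.001  0.003 -1.   ] F fix [ 0.15 11.43] 3.67 T [ 2.468 -0.021 -0.005] w 0.1 j7 [ 0.32  0.37 -0.71  1.91  0.29  0.96 -2.14]
```

View pics/s2c.png

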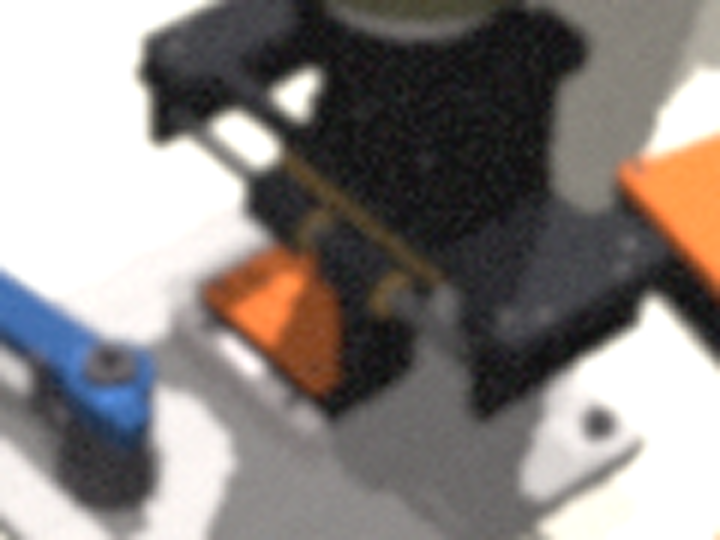

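Emit:
drive_tool --pt "0 0 0 0 -0.012 0 1" --pt "0 0 0 0 -0.012 -0.04 1" --pt "0 0 0 -0.05 0 -0.045 1" --pt "0 0 0 -0.05 0.039 -0.045 1" --pt "0 0 0 -0.05 0.039 -0.02 1" --pt "0 0 0 -0.05 0.039 0 1" --pt "0 0 0 -0.05 0.039 0 1" --pt "0 0 0 -0.044 0.039 0 1" --pt "0 0 0 -0.039 0.039 0 1" --pt "0 0 0 -0.036 0.039 0 1" --pt "0 0 0 -0.034 0.039 0 1" --pt "0 0 0 -0.033 0.039 0 1"

```text
time: 9.75
ee_pos: [0.4673, 0.0682, 0.0321]
eef_rot: [1.0, -0.026, -0.002, 0.0]
ft_force: [-10.6, 0.2, 7.0]
width: 0.0007
```

```bash
python3 -c "
from h import *
st()"
```

```text
t 9.75 fix xy mm [-34.2  -0.4] z 32.1 yaw -2.98 zax [-0.003 -0.001 -1.   ] F fix [-10.6   -0.33] 7.02 T [0.193 2.32  0.01 ] w 0.7 j7 [ 0.42  0.28 -0.72  2.01  0.23  0.93 -2.04]
```

Emit:
drive_tool --pt "0 0 0 -0.012 0 0 1" --pt "0 0 0 -0.012 0 -0.04 1" --pt "0 0 0 0 -0.039 -0.045 1" --pt "0 0 0 0.033 -0.055 -0.045 1" --pt "0 0 0 0.033 -0.055 -0.02 1" --pt "0 0 0 0.033 -0.055 0 1" --pt "0 0 0 0.033 -0.055 0 1" --pt "0 0 0 0.033 -0.05 0 1" --pt "0 0 0 0.033 -0.045 0 1" --pt "0 0 0 0.033 -0.042 0 1" --pt "0 0 0 0.033 -0.04 0 1" --pt "0 0 0 0.033 -0.039 0 1"

```text
time: 10.95
ee_pos: [0.5045, 0.1068, 0.0335]
eef_rot: [1.0, -0.026, 0.001, -0.001]
ft_force: [0.4, 7.7, 4.4]
width: 0.0007
```

```bash
python3 -c "
from h import *
st()"
```

```text
t 10.95 fix xy mm [ 0.9 40.1] z 33.5 yaw -2.97 zax [ 0.003  0.002 -1.   ] F fix [0.03 7.75] 4.43 T [ 1.556 -0.037 -0.014] w 0.7 j7 [ 0.34  0.37 -0.73  1.91  0.3   0.97 -2.15]
```

Emit:
drive_tool --pt "0 0 0 0 -0.012 0 1" --pt "0 0 0 0 -0.012 -0.05 1" --pt "0 0 0 0 -0.012 -0.1 1" --pt "0 0 0 0.05 0.03 -0.12 1" --pt "0 0 0 0.09 0.06 -0.12 1" --pt "0 0 0 0.129 0.093 -0.12 1" --pt "0 0 0 0.129 0.093 -0.12 1" --pt "0 0 0 0.129 0.093 -0.08 1" --pt "0 0 0 0.129 0.093 -0.08 1"

```text
time: 11.85
ee_pos: [0.6249, 0.005, 0.1075]
eef_rot: [1.0, -0.027, -0.004, 0.0]
ft_force: [-1.2, -0.5, -0.4]
width: 0.0007
```

```bash
python3 -c "
from h import *
st(); im,d=camera('top'); np.savez('top3',im=im,d=d)
b=np.clip(im*1.8,0,255).astype(np.uint8); save('t3',b,5,(240,150,380,270))
for r in rects('top',im,.042): print(np.round(r[0]),np.round(r[1][0],1),np.round(r[1][1],1),r[1][2])
im,d=camera('scene'); np.savez('scene3',im=im,d=d)
print(proj('scene',read_state()['ee_pos']))
for l in ['clamp_pivot','screw_head','housing']:
  for c in ['top','scene']:
    for r in tip_of(l,c)[:2]: print(l,c,r['score'],np.round(atz(c,r['location'][0]*640,r['location'][1]*480,{'c':.059,'s':.088,'h':.012}[l[0]]),4))
"
```

```text
t 11.85 fix xy mm [126.5 -55.2] z 107.5 yaw -3.04 zax [-0.008 -0.    -1.   ] F fix [-1.18 -0.56] -0.41 T [-0.012  0.098  0.017] w 0.7 j7 [ 0.42  0.5  -0.66  1.55  0.32  1.21 -1.92]
[158. 184.] [620.2 435.7] [10.7 46.3] 89.31139373779297
[175. 185.] [621.1 391.7] [10.8 46.4] 89.47835540771484
[192. 185.] [619.5 347.9] [46.3  9.5] 3.6982157230377197
[496. 201.] [ 594.5 -416.4] [87.7 24.3] 78.19729614257812
[156. 205.] [565.9 436.5] [10.7 45.7] 88.80386352539062
[173. 206.] [566.8 392.7] [10.5 45.7] 89.48155212402344
[191. 207.] [565.2 348.7] [10.8 45.7] 89.42045593261719
[301. 233.] [500.1  66.6] [44.6 63.7] 1.2108010053634644
[233. 257.] [441.5 235.1] [41.6 30.5] 18.777660369873047
[262. 296.] [339.9 153.5] [44.6 60. ] 73.8171157836914
[266.35158431 249.11676359]
clamp_pivot top 0.9 [0.5915 0.0583 0.059 ]
screw_head scene 0.46 [ 0.5979 -0.0294  0.088 ]
housing top 0.7 [0.5008 0.0646 0.012 ]
housing top 0.66 [0.3297 0.1309 0.012 ]
housing scene 0.88 [0.4546 0.2404 0.012 ]
housing scene 0.86 [0.5021 0.0694 0.012 ]
```

View pics/t3.png

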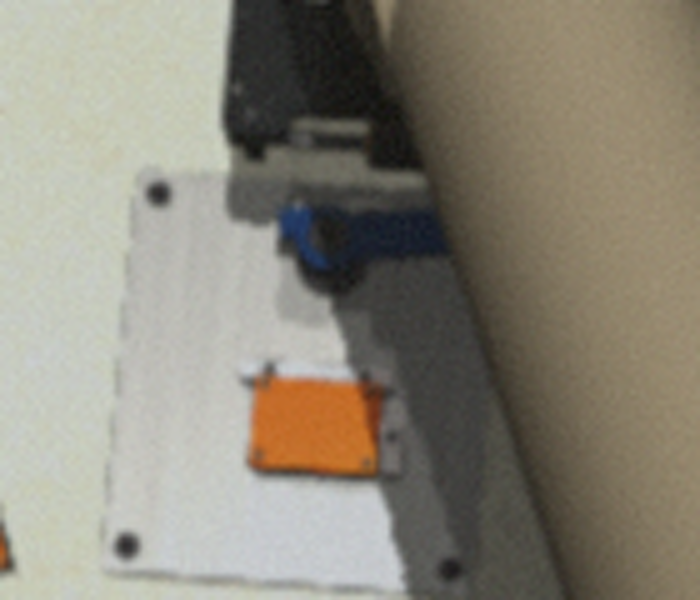

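Emit:
drive_tool --pt "0 0 0 0 0 0.02 1" --pt "0 0 0 0 0 0.044 1" --pt "0 0 0 0 0 0.044 1" --pt "0 0 0 -0.008 0.002 0.044 1" --pt "0 0 0 -0.016 0.004 0.044 1" --pt "0 0 0 -0.022 0.006 0.044 1" --pt "0 0 0 -0.027 0.007 0.044 1" --pt "0 0 0 -0.032 0.0075 0.044 1" --pt "0 0 0 -0.037 0.0075 0.044 1" --pt "0 0 0 -0.043 0.007 0.044 1" --pt "0 0 0 -0.048 0.0065 0.044 1"

```text
time: 13.35
ee_pos: [0.5785, 0.0013, 0.068]
eef_rot: [1.0, -0.026, -0.0, 0.0]
ft_force: [-0.2, -0.6, 0.4]
width: -0.0
```

```bash
python3 -c "
from h import *
st()"
```

```text
t 13.35 fix xy mm [ 80.3 -61.4] z 68.0 yaw -3.01 zax [-0.001 -0.001 -1.   ] F fix [-0.2  -0.63] 0.43 T [0.013 0.001 0.021] w -0.0 j7 [ 0.47  0.44 -0.67  1.72  0.31  1.09 -1.93]
```

```bash
python3 -c "
from h import *
im,d=camera('scene')
b=np.clip(im*1.7,0,255).astype(np.uint8); save('s4',b,5,(240,190,370,300))
"
```

```text
(no output)
```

View pics/s4.png

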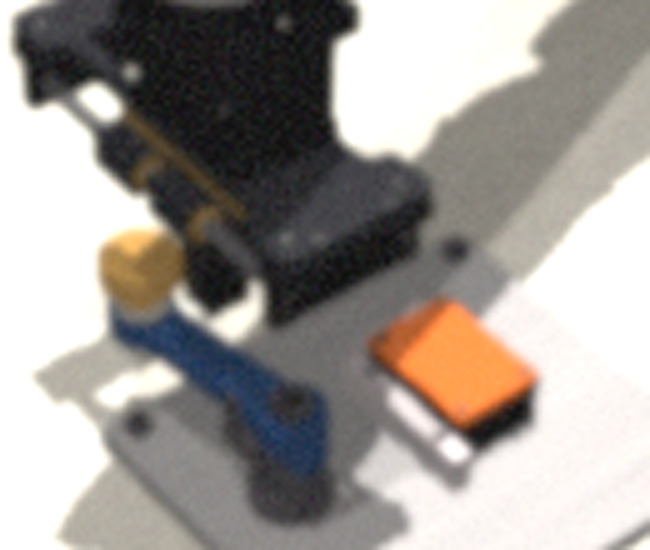

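```bash
python3 -c "
from h import *
e=read_state()['ee_pos']
for dz in [.02,.01,0,-.014]: print(dz,proj('scene',np.array(e)+[0,0,dz]))
print('pivotnut',proj('scene',[.5914,.0621,.071]),'head',proj('scene',[.597,-.027,.095]),'lidctr',proj('scene',[.5015,.0668,.042]))
# nearer +x+y corner of the finger tips
for dx in (-.01,.01):
  for dy in (-.01,.01): print(dx,dy,proj('scene',np.array(e)+[dx,dy,-.014]))
"
```

```text
0.02 [283.41298447 245.78092585]
0.01 [283.47393002 249.16935582]
0 [283.53413539 252.51663341]
-0.014 [283.61720486 257.13510143]
pivotnut [297.18699215 269.89046586] head [267.92399238 240.39167841] lidctr [329.51779735 260.94716287]
-0.01 -0.01 [284.21397259 252.60843424]
-0.01 0.01 [290.1046499  257.48577212]
0.01 -0.01 [277.13410392 256.78466556]
0.01 0.01 [283.00913026 261.74753473]
```

Emit:
drive_tool --pt "0 0 0 0 0 -0.02 1" --pt "0 0 0 0.025 -0.006 -0.02 1" --pt "0 0 0 0.05 -0.006 -0.02 1" --pt "0 0 0 0.05 -0.006 -0.02 1" --pt "0 0 0 0.05 -0.006 0 1" --pt "0 0 0 0.05 -0.006 0.01 1" --pt "0 0 0 0.05 -0.006 0.01 1" --pt "0 0 0 0.05 -0.006 0.01 1"

```text
time: 14.2
ee_pos: [0.6293, 0.0049, 0.0584]
eef_rot: [1.0, -0.026, -0.0, 0.0]
ft_force: [-0.6, 0.2, 0.7]
width: -0.0
```

```bash
python3 -c "
from h import *
st()"
```

```text
t 14.2 fix xy mm [130.8 -55.1] z 58.4 yaw -3.0 zax [-0. -0. -1.] F fix [-0.59  0.17] 0.69 T [ 0.026 -0.045  0.005] w -0.0 j7 [ 0.41  0.55 -0.64  1.59  0.36  1.12 -1.95]
```

Emit:
drive_tool --pt "0 0 0 -0.008 0.001 0 1" --pt "0 0 0 -0.014 0.003 0 1" --pt "0 0 0 -0.019 0.004 0 1" --pt "0 0 0 -0.024 0.005 0 1" --pt "0 0 0 -0.03 0.006 0 1"

```text
time: 14.7
ee_pos: [0.5994, 0.0012, 0.0587]
eef_rot: [1.0, -0.026, 0.001, -0.0]
ft_force: [2.7, 3.8, -0.1]
width: 0.0003
```

```bash
python3 -c "
from h import *
st()"
```

```text
t 14.7 fix xy mm [101.2 -60.4] z 58.7 yaw -2.98 zax [ 0.002  0.001 -1.   ] F fix [2.47 3.9 ] -0.12 T [ 0.776 -0.536  0.006] w 0.3 j7 [ 0.44  0.49 -0.66  1.68  0.33  1.09 -1.94]
```

Emit:
drive_tool --pt "0 0 0 -0.0045 -0.004 0 1" --pt "0 0 0 -0.009 -0.005 0 1" --pt "0 0 0 -0.014 -0.005 0 1" --pt "0 0 0 -0.019 -0.005 0 1" --pt "0 0 0 -0.024 -0.006 0 1" --pt "0 0 0 -0.029 -0.0075 0 1" --pt "0 0 0 -0.033 -0.009 0 1"

```text
time: 15.4
ee_pos: [0.5661, 0.0114, 0.058]
eef_rot: [1.0, -0.026, -0.0, 0.0]
ft_force: [-0.3, -0.7, 0.1]
width: 0.0005
```

```bash
python3 -c "
from h import *
st()"
```

```text
t 15.4 fix xy mm [ 67.4 -52. ] z 58.0 yaw -3.0 zax [-0. -0. -1.] F fix [-0.3  -0.67] 0.13 T [ 0.044 -0.003  0.008] w 0.5 j7 [ 0.46  0.43 -0.68  1.76  0.31  1.06 -1.95]
```

```bash
python3 -c "
from h import *
im,d=camera('scene')
b=np.clip(im*1.7,0,255).astype(np.uint8); save('s5',b,5,(240,190,370,300))
h=cv2.cvtColor(im,cv2.COLOR_RGB2HSV); P=cloud('scene',d)
g=(h[...,0]>12)&(h[...,0]<32)&(h[...,1]>90)&(abs(P[...,0]-.58)<.08)&(abs(P[...,1]-.01)<.09)&(P[...,2]>.07)
print(g.sum(),P[g].mean(0) if g.any() else 0)
"
```

```text
315 [ 0.59674697 -0.001995    0.13236078]
```

View pics/s5.png

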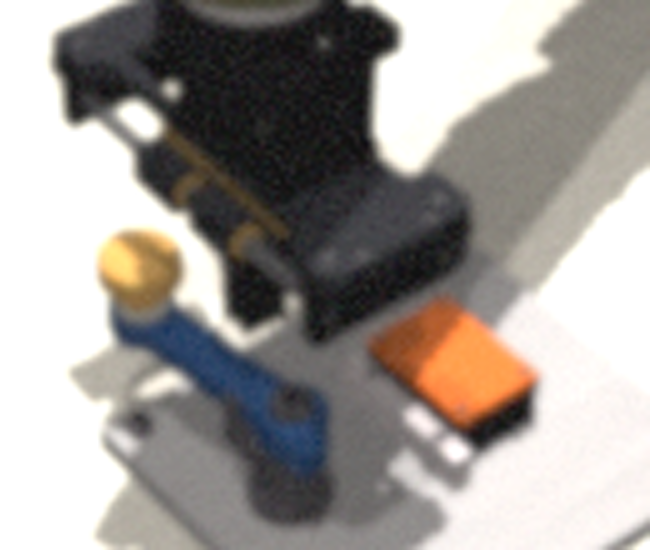

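```bash
python3 -c "
from h import *
np.set_printoptions(precision=3,suppress=True)
im,d=camera('scene'); P=cloud('scene',d); st(); e=read_state()['ee_pos']; print(e, proj('scene',e),proj('scene',e+np.array([0,0,-.014])))
for r in range(240,262,2): print(r,[ (tuple(np.round(P[r,c]*1000).astype(int)), int(im[r,c].mean())) for c in (287,290,293)])
c2='top'; im,d=camera(c2); P=cloud(c2,d); print(proj('top',e))
"
```

```text
t 15.5 fix xy mm [ 67.5 -51.7] z 58.1 yaw -2.97 zax [-0. -0. -1.] F fix [-0.28 -0.55] -0.03 T [0.027 0.025 0.009] w 1.0 j7 [ 0.46  0.43 -0.68  1.76  0.31  1.06 -1.95]
[0.566 0.012 0.058] [290.743 255.786] [290.766 260.349]
240 [((np.int64(601), np.int64(42), np.int64(147)), 43), ((np.int64(599), np.int64(48), np.int64(150)), 42), ((np.int64(599), np.int64(58), np.int64(157)), 44)]
242 [((np.int64(601), np.int64(42), np.int64(141)), 27), ((np.int64(577), np.int64(22), np.int64(113)), 29), ((np.int64(600), np.int64(59), np.int64(154)), 40)]
244 [((np.int64(575), np.int64(10), np.int64(97)), 14), ((np.int64(578), np.int64(23), np.int64(109)), 10), ((np.int64(571), np.int64(24), np.int64(105)), 29)]
246 [((np.int64(574), np.int64(9), np.int64(91)), 17), ((np.int64(577), np.int64(23), np.int64(102)), 15), ((np.int64(569), np.int64(22), np.int64(96)), 18)]
248 [((np.int64(577), np.int64(12), np.int64(88)), 21), ((np.int64(574), np.int64(19), np.int64(92)), 16), ((np.int64(568), np.int64(21), np.int64(89)), 16)]
250 [((np.int64(575), np.int64(9), np.int64(79)), 13), ((np.int64(577), np.int6
[... 194 characters left out ...]
(567), np.int64(20), np.int64(77)), 19)]
254 [((np.int64(577), np.int64(12), np.int64(71)), 103), ((np.int64(574), np.int64(19), np.int64(74)), 21), ((np.int64(568), np.int64(21), np.int64(72)), 62)]
256 [((np.int64(535), np.int64(-39), np.int64(-1)), 143), ((np.int64(574), np.int64(19), np.int64(68)), 80), ((np.int64(523), np.int64(-31), np.int64(-2)), 98)]
258 [((np.int64(540), np.int64(-33), np.int64(1)), 129), ((np.int64(543), np.int64(-19), np.int64(13)), 102), ((np.int64(537), np.int64(-15), np.int64(12)), 72)]
260 [((np.int64(586), np.int64(22), np.int64(66)), 65), ((np.int64(549), np.int64(-11), np.int64(17)), 64), ((np.int64(541), np.int64(-10), np.int64(12)), 62)]
[325.252 207.449]
```

Emit:
drive_tool --pt "0 0 0 0 0 -0.015 1" --pt "0 0 0 0.03 -0.002 -0.015 1" --pt "0 0 0 0.063 -0.002 -0.015 1" --pt "0 0 0 0.063 -0.002 -0.015 1" --pt "0 0 0 0.063 -0.002 0.005 1" --pt "0 0 0 0.063 -0.002 0.016 1" --pt "0 0 0 0.063 -0.002 0.016 1" --pt "0 0 0 0.055 -0.001 0.016 1" --pt "0 0 0 0.048 0 0.016 1" --pt "0 0 0 0.042 0.001 0.016 1" --pt "0 0 0 0.036 0.002 0.016 1" --pt "0 0 0 0.032 0.003 0.016 1"

```text
time: 16.75
ee_pos: [0.5996, 0.0066, 0.0435]
eef_rot: [1.0, -0.026, 0.002, -0.0]
ft_force: [6.9, 1.4, -3.0]
width: 0.0011
```

```bash
cat >> h.py <<'E'
def head():
    im,d=camera('scene'); h=cv2.cvtColor(im,cv2.COLOR_RGB2HSV); P=cloud('scene',d)
    g=(h[...,0]>12)&(h[...,0]<32)&(h[...,1]>90)&(abs(P[...,0]-.57)<.1)&(abs(P[...,1]-.03)<.11)&(P[...,2]>.075)&(P[...,2]<.11)
    m=cv2.morphologyEx(g.astype(np.uint8),cv2.MORPH_OPEN,np.ones((3,3))); n,l,s,ce=cv2.connectedComponentsWithStats(m)
    if n>1:
        i=1+np.argmax(s[1:,4]); Q=P[l==i]; c=Q.mean(0); v=c[:2]-[.5914,.0621]
        print('head',s[i,4],np.round(c,4),'swing deg',np.round((np.degrees(np.arctan2(v[1],v[0]))-177)%360,1))
    return im,d,P
E
python3 -c "
from h import *
st(); head()"
```

```text
t 16.75 fix xy mm [101.2 -55. ] z 43.5 yaw -3.01 zax [ 0.004  0.    -1.   ] F fix [6.83 1.75] -3.01 T [ 0.371 -1.627 -0.013] w 1.1 j7 [ 0.43  0.51 -0.66  1.69  0.35  1.06 -1.96]
```

Emit:
drive_tool --pt "0 0 0 -0.005 0.001 0 1" --pt "0 0 0 -0.01 0.001 0 1" --pt "0 0 0 -0.015 0 0 1" --pt "0 0 0 -0.02 -0.001 0 1" --pt "0 0 0 -0.025 -0.002 0 1" --pt "0 0 0 -0.03 -0.003 0 1"

```text
time: 17.4
ee_pos: [0.5706, 0.0108, 0.0441]
eef_rot: [1.0, -0.026, 0.003, 0.0]
ft_force: [6.4, -0.8, 0.6]
width: 0.0002
```

```bash
python3 -c "
from h import *
st(); head()"
```

```text
t 17.4 fix xy mm [ 72.  -52.3] z 44.1 yaw -3.03 zax [ 0.006 -0.001 -1.   ] F fix [ 6.48 -0.5 ] 0.63 T [-0.304 -1.495 -0.064] w 0.2 j7 [ 0.46  0.46 -0.68  1.77  0.33  1.03 -1.96]
```

Emit:
drive_tool --pt "0 0 0 -0.005 -0.001 0 1" --pt "0 0 0 -0.009 -0.0035 0 1" --pt "0 0 0 -0.013 -0.006 0 1" --pt "0 0 0 -0.0165 -0.009 0 1" --pt "0 0 0 -0.02 -0.012 0 1" --pt "0 0 0 -0.024 -0.016 0 1"

```text
time: 18.05
ee_pos: [0.5468, 0.027, 0.0434]
eef_rot: [1.0, -0.027, 0.002, 0.001]
ft_force: [4.4, -4.6, 0.9]
width: 0.0009
```

```bash
python3 -c "
from h import *
st(); head()"
```

```text
t 18.05 fix xy mm [ 47.3 -37.4] z 43.4 yaw -3.08 zax [ 0.003 -0.002 -1.   ] F fix [ 4.63 -4.34] 0.86 T [-0.85  -1.    -0.018] w 0.9 j7 [ 0.45  0.41 -0.69  1.82  0.31  1.01 -1.99]
```

Emit:
drive_tool --pt "0 0 0 -0.004 -0.003 0 1" --pt "0 0 0 -0.006 -0.006 0 1" --pt "0 0 0 -0.008 -0.009 0 1" --pt "0 0 0 -0.009 -0.012 0 1" --pt "0 0 0 -0.009 -0.014 0 1"

```text
time: 18.6
ee_pos: [0.5375, 0.0416, 0.0428]
eef_rot: [1.0, -0.027, 0.0, 0.001]
ft_force: [0.0, -5.9, 3.7]
width: 0.0005
```

```bash
python3 -c "
from h import *
st(); head()"
```

```text
t 18.6 fix xy mm [ 37.2 -23.2] z 42.8 yaw -3.05 zax [ 0.001 -0.002 -1.   ] F fix [ 0.33 -5.84] 3.75 T [-1.023  0.041  0.089] w 0.5 j7 [ 0.44  0.4  -0.7   1.84  0.31  1.01 -2.02]
```

Emit:
drive_tool --pt "0 0 0 0 -0.0015 0 1" --pt "0 0 0 0 -0.003 0 1" --pt "0 0 0 0 -0.0045 0 1"

```text
time: 18.95
ee_pos: [0.537, 0.0454, 0.0422]
eef_rot: [1.0, -0.027, -0.001, 0.001]
ft_force: [-3.4, -12.5, 6.8]
width: 0.0004
```

```bash
python3 -c "
from h import *
st(); head()"
```

```text
t 18.95 fix xy mm [ 36.6 -19.5] z 42.2 yaw -3.06 zax [-0.001 -0.003 -1.   ] F fix [ -2.75 -12.71] 6.77 T [-2.568  0.593  0.048] w 0.4 j7 [ 0.43  0.4  -0.7   1.84  0.31  1.01 -2.03]
```

Emit:
drive_tool --pt "0 0 0 0 0.015 0 1" --pt "0 0 0 0 0.02 -0.05 1" --pt "0 0 0 0 0.02 -0.1 -1" --pt "0 0 -8 -0.036 -0.018 -0.12 -1" --pt "0 0 -16 -0.036 -0.018 -0.12 -1" --pt "0 0 -24 -0.036 -0.018 -0.12 -1" --pt "0 0 -32 -0.036 -0.018 -0.12 -1" --pt "0 0 -40 -0.036 -0.018 -0.12 -1" --pt "0 0 -48 -0.036 -0.018 -0.12 -1" --pt "0 0 -56 -0.036 -0.018 -0.12 -1" --pt "0 0 -64 -0.036 -0.018 -0.12 -1" --pt "0 0 -72 -0.036 -0.018 -0.12 -1"

```text
time: 20.2
ee_pos: [0.5019, 0.0679, 0.162]
eef_rot: [0.822, 0.569, -0.0, -0.0]
ft_force: [-0.1, 0.4, -0.6]
width: 0.0725
```

Emit:
drive_tool --pt "0 0 -8 0 0 0 -1" --pt "0 0 -16 0 0 0 -1" --pt "0 0 -24 0 0 0 -1" --pt "0 0 -32 0 0 0 -1" --pt "0 0 -40 0 0 0 -1" --pt "0 0 -48 0 0 0 -1" --pt "0 0 -56 0 0 0 -1" --pt "0 0 -64 0 0 0 -1" --pt "0 0 -72 0 0 0 -1" --pt "0 0 -80 0 0 0 -1" --pt "0 0 -88 0 0 0 -1" --pt "0 0 -96 0 0 0 -1"

```text
time: 21.4
ee_pos: [0.5019, 0.0678, 0.162]
eef_rot: [0.127, 0.992, 0.0, -0.0]
ft_force: [0.2, 0.6, 0.4]
width: 0.0868
```

```bash
python3 -c "
from h import *
st(); im,d,P=head(); np.savez('scene6',im=im,d=d)
im,d=camera('top'); st()
"
```

```text
t 21.4 fix xy mm [0.4 1. ] z 162.0 yaw 165.38 zax [-0.001  0.    -1.   ] F fix [0.13 0.56] 0.43 T [ 0.092 -0.141  0.038] w 86.8 j7 [ 0.84  0.32 -1.22  1.79  0.32  1.25  0.85]
head 186 [0.505  0.0726 0.0941] swing deg 356.0
t 21.5 fix xy mm [0.5 0.9] z 161.9 yaw 165.17 zax [-0.001  0.001 -1.   ] F fix [-0.28  0.25] 0.89 T [ 0.107 -0.136 -0.014] w 86.9 j7 [ 0.84  0.32 -1.22  1.79  0.32  1.25  0.85]
```

```bash
python3 -c "
from h import *
z=np.load('scene6.npz'); im,d=z['im'],z['d']; P=cloud('scene',d); e=np.array([.5019,.0678,.162])
dark=(im.max(2)<60)&(np.hypot(P[...,0]-e[0],P[...,1]-e[1])<.075)&(P[...,2]>.1)&(P[...,2]<.3)
m=cv2.morphologyEx(dark.astype(np.uint8),cv2.MORPH_OPEN,np.ones((2,2)))>0
Q=P[m]; i=np.argsort(Q[:,2])[:25]; print(np.round(Q[i]*1000).astype(int).tolist())
b=np.clip(im*1.7,0,255).astype(np.uint8); save('s6',b,5,(270,190,400,300)); print(proj('scene',e))
top=np.load('top3.npz')
"
```

```text
[[368, -9, -2], [342, -16, -2], [316, -136, -2], [220, -165, -1], [371, -9, -1], [348, -14, -1], [320, -35, 0], [363, -7, 0], [270, -181, 0], [357, -6, 0], [378, -9, 0], [176, -181, 1], [323, -32, 1], [336, -22, 1], [248, -167, 1], [366, -8, 1], [342, -17, 1], [374, -10, 1], [352, -10, 1], [359, -7, 1], [321, -130, 1], [355, -8, 1], [383, -11, 2], [220, -161, 2], [368, -8, 2]]
[332.49893581 219.7074197 ]
```

View pics/s6.png

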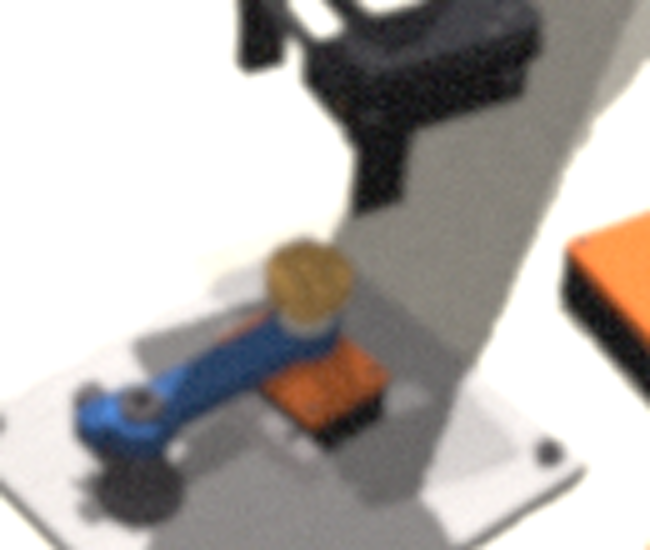

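```bash
python3 -c "
from h import *
z=np.load('scene6.npz'); im,d=z['im'],z['d']; P=cloud('scene',d)
for c in (343,345,347):
  print(c,[(r,np.round(P[r,c]*1000).astype(int).tolist(),int(im[r,c].mean())) for r in range(222,236,2)])
for c in (321,323): print(c,[(r,np.round(P[r,c]*1000).astype(int).tolist(),int(im[r,c].mean())) for r in range(196,208,2)])
"
```

```text
343 [(222, [525, 118, 202], 12), (224, [525, 118, 197], 12), (226, [522, 116, 189], 13), (228, [522, 117, 184], 12), (230, [520, 115, 176], 17), (232, [521, 117, 173], 43), (234, [383, -7, 1], 72)]
345 [(222, [521, 120, 201], 15), (224, [518, 118, 193], 14), (226, [517, 117, 186], 13), (228, [516, 116, 180], 13), (230, [518, 119, 178], 19), (232, [374, -10, 1], 59), (234, [377, -7, -2], 75)]
347 [(222, [515, 119, 197], 12), (224, [512, 117, 189], 11), (226, [512, 117, 183], 14), (228, [513, 119, 180], 15), (230, [512, 119, 175], 28), (232, [368, -9, -2], 67), (234, [376, 0, 2], 74)]
321 [(196, [493, 22, 192], 17), (198, [495, 24, 189], 20), (200, [494, 24, 182], 17), (202, [496, 26, 179], 21), (204, [495, 26, 174], 100), (206, [351, -122, 1], 169)]
323 [(196, [489, 24, 191], 14), (198, [491, 26, 187], 22), (200, [489, 25, 181], 22), (202, [488, 24, 174], 37), (204, [340, -125, 1], 126), (206, [348, -117, 3], 173)]
```

Emit:
drive_tool --pt "0 0 0 0 0 0.03 -1" --pt "0 0 0 0 0 0.06 -1" --pt "0 0 0 0 0 0.08 -1" --pt "0 0 0 0 0 0.09 -1" --pt "0 0 0 0 0 0.097 -1" --pt "0 0 0 0 0 0.099 -1" --pt "0 0 0 0 0 0.099 -1" --squeeze 8

```text
time: 22.2
ee_pos: [0.503, 0.0674, 0.0637]
eef_rot: [0.131, 0.991, 0.0, 0.0]
ft_force: [1.0, -0.7, 1.0]
width: 0.0873
```

```bash
python3 -c "
from h import *
st()"
```

```text
t 22.2 fix xy mm [1.4 0.7] z 63.7 yaw 164.96 zax [ 0.001  0.    -1.   ] F fix [ 1.07 -0.66] 1.01 T [ 0.145 -0.102  0.032] w 87.3 j7 [ 0.73  0.45 -1.12  1.89  0.46  1.08  0.74]
```

Emit:
drive_tool --pt "0 0 0 0 0 0 1" --pt "0 0 0 0 0 0 1" --pt "0 0 0 0 0 0 1" --pt "0 0 0 0 0 0 1" --pt "0 0 0 0 0 0 1" --pt "0 0 0 0 0 0 1" --pt "0 0 0 0 0 0 1" --pt "0 0 0 0 0 0 1" --squeeze 8

```text
time: 23.0
ee_pos: [0.5026, 0.067, 0.0632]
eef_rot: [0.131, 0.991, -0.0, -0.0]
ft_force: [-0.7, -0.9, 2.4]
width: 0.0359
```

```bash
python3 -c "
from h import *
st();z=head()"
```

```text
t 23.0 fix xy mm [1.1 0.2] z 63.2 yaw 165.0 zax [-0. -0. -1.] F fix [-0.69 -0.9 ] 2.44 T [-0.071 -0.002  0.027] w 35.9 j7 [ 0.73  0.45 -1.12  1.9   0.46  1.08  0.74]
head 64 [0.5155 0.0691 0.093 ] swing deg 357.7
```

Emit:
drive_tool --pt "0 0 0 0.0002 0.001 0 1" --pt "0 0 0 0.0002 0.001 0 1" --pt "0 0 0 0.0002 0.001 0 1" --squeeze 20

```text
time: 23.35
ee_pos: [0.5026, 0.0672, 0.0631]
eef_rot: [0.131, 0.991, -0.001, -0.0]
ft_force: [-1.9, -4.5, 3.0]
width: 0.0352
```

```bash
python3 -c "
from h import *
st();print(read_state()['joint_torque'])"
```

```text
t 23.35 fix xy mm [1.1 0.4] z 63.1 yaw 164.96 zax [-0.    -0.002 -1.   ] F fix [-1.67 -4.63] 3.02 T [-1.004  0.243 -0.04 ] w 35.2 j7 [ 0.73  0.45 -1.12  1.9   0.46  1.08  0.73]
[-2.31501594e+00 -4.11443281e+01 -1.61760575e+01 -3.14987648e+01
 -9.59422924e-01 -1.28510937e+00 -1.50726351e-02]
```

Emit:
drive_tool --pt "0 0 8 0 0 0 1" --pt "0 0 16 0 0 0 1" --pt "0 0 24 0 0 0.0001 1" --pt "0 0 32 0 0 0.0002 1" --pt "0 0 40 0 0 0.0002 1" --pt "0 0 48 0 0 0.0003 1" --pt "0 0 56 0 0 0.0003 1" --pt "0 0 64 0 0 0.0004 1" --pt "0 0 72 0 0 0.0004 1" --pt "0 0 72 0 0 0.0004 1" --squeeze 20

```text
time: 24.35
ee_pos: [0.5011, 0.066, 0.0625]
eef_rot: [0.691, 0.723, -0.003, 0.0]
ft_force: [-7.8, -8.2, 10.1]
width: 0.0353
```

```bash
python3 -c "
from h import *
st();print(read_state()['joint_torque'][-1])"
```

```text
t 24.35 fix xy mm [-0.3 -0.8] z 62.5 yaw 92.63 zax [-0.004 -0.004 -1.   ] F fix [-7.4  -8.62] 10.1 T [-1.983  1.989  0.013] w 35.3 j7 [ 0.54  0.35 -0.87  1.9   0.31  1.04 -0.41]
-2.207558825612068
```

Emit:
drive_tool --pt "0 0 0 -0.001 -0.002 -0.0008 1" --pt "0 0 4 -0.001 -0.002 -0.0008 1" --pt "0 0 8 -0.001 -0.002 -0.0008 1" --pt "0 0 12 -0.001 -0.002 -0.0008 1" --pt "0 0 16 -0.001 -0.002 -0.0008 1" --pt "0 0 16 -0.001 -0.002 -0.0008 1" --squeeze 20

```text
time: 24.95
ee_pos: [0.5002, 0.0658, 0.0629]
eef_rot: [0.784, 0.621, -0.001, 0.0]
ft_force: [-0.2, -5.9, -4.5]
width: 0.0348
```

```bash
python3 -c "
from h import *
st();print(read_state()['joint_torque'][-1])"
```

```text
t 24.95 fix xy mm [-1.2 -1.1] z 62.9 yaw 76.81 zax [-0.001 -0.002 -1.   ] F fix [ 0.15 -5.89] -4.52 T [-1.174 -0.272  0.036] w 34.8 j7 [ 0.51  0.33 -0.83  1.91  0.28  1.03 -0.67]
-1.1004795134067535
```

```bash
cat >> h.py <<'E'
def tq(n=5):
    T=[];F=[]
    for i in range(n):
        camera('top'); s=read_state(); T.append(s['torque'][2]); F.append(s['ft_force'])
    st(); print('Tz',np.round(np.mean(T),4),np.round(T,3),'Fw',np.round(np.mean(F,0),1))
E
```

Emit:
drive_tool --pt "0 0 4 0 0 0.0004 1" --pt "0 0 8 0 0 0.0004 1" --pt "0 0 12 0 0 0.0004 1" --pt "0 0 12 0 0 0.0004 1" --squeeze 20

```text
time: 25.35
ee_pos: [0.5, 0.0658, 0.0627]
eef_rot: [0.844, 0.536, -0.001, 0.0]
ft_force: [-2.8, -5.7, 0.5]
width: 0.0349
```

```bash
python3 -c "
from h import *
tq()"
```

```text
t 25.6 fix xy mm [-1.5 -1. ] z 62.7 yaw 64.96 zax [-0.002 -0.002 -1.   ] F fix [-2.63 -5.54] 1.57 T [-1.147  0.449 -0.007] w 35.4 j7 [ 0.48  0.32 -0.79  1.91  0.26  1.02 -0.86]
Tz 0.0091 [-0.027  0.036  0.004  0.04  -0.007] Fw [-2.5 -5.3  0.3]
```

Emit:
drive_tool --pt "0 0 4 0 0 0 1" --pt "0 0 8 0 0 0 1" --pt "0 0 8 0 0 0 1"

```text
time: 25.9
ee_pos: [0.4998, 0.066, 0.0626]
eef_rot: [0.88, 0.476, -0.001, 0.0]
ft_force: [-3.4, -4.7, 0.8]
width: 0.0356
```

```bash
python3 -c "
from h import *
tq()"
```

```text
t 26.15 fix xy mm [-1.7 -0.9] z 62.6 yaw 56.97 zax [-0.002 -0.002 -1.   ] F fix [-2.85 -5.25] 0.64 T [-1.139  0.631  0.008] w 35.3 j7 [ 0.46  0.31 -0.77  1.91  0.25  1.02 -1.  ]
Tz 0.0025 [ 0.003  0.014  0.007 -0.019  0.008] Fw [-3.3 -4.9  1.1]
```

```bash
sed -i "s/T.append(s\['torque'\]\[2\])/T.append(s['torque'][2]); J.append(s['joint_torque'][6])/; s/T=\[\];F=\[\]/T=[];F=[];J=[]/; s/'Fw',/'J7',np.round(J,3),'Fw',/" h.py
```

Emit:
drive_tool --pt "0 0 4 0 0 0 1" --pt "0 0 8 0 0 0 1" --pt "0 0 8 0 0 0 1"

```text
time: 26.45
ee_pos: [0.4996, 0.0661, 0.0625]
eef_rot: [0.911, 0.413, -0.002, 0.0]
ft_force: [-3.8, -4.5, 1.5]
width: 0.035
```

```bash
python3 -c "
from h import *
tq()"
```

```text
t 26.7 fix xy mm [-1.9 -0.8] z 62.5 yaw 48.97 zax [-0.003 -0.002 -1.   ] F fix [-3.77 -4.05] 1.3 T [-1.039  0.798  0.043] w 35.0 j7 [ 0.44  0.3  -0.75  1.91  0.24  1.02 -1.13]
Tz 0.0055 [ 0.01  -0.013  0.001 -0.013  0.043] J7 [-0.416 -0.115 -0.03  -0.01  -0.005] Fw [-4.2 -4.8  1.1]
```

Emit:
drive_tool --pt "0 0 5 0.0002 0 0 1" --pt "0 0 10 0.0003 0 0 1" --pt "0 0 10 0.0003 0 0 1"

```text
time: 27.0
ee_pos: [0.4994, 0.0663, 0.0624]
eef_rot: [0.943, 0.332, -0.002, 0.0]
ft_force: [-5.4, -3.3, 2.2]
width: 0.0355
```

```bash
python3 -c "
from h import *
tq(6)"
```

```text
t 27.3 fix xy mm [-2.  -0.6] z 62.5 yaw 38.98 zax [-0.003 -0.002 -1.   ] F fix [-4.28 -4.77] 1.81 T [-1.088  1.197 -0.027] w 35.0 j7 [ 0.42  0.3  -0.72  1.91  0.23  1.02 -1.29]
Tz -0.0166 [ 0.032  0.023 -0.07  -0.015 -0.041 -0.027] J7 [-0.521 -0.141 -0.035 -0.009 -0.004 -0.003] Fw [-5.1 -4.6  2.2]
```

Emit:
drive_tool --pt "0 0 5 0 0 0 1" --pt "0 0 10 0 0 0 1" --pt "0 0 10 0 0 0 1"

```text
time: 27.6
ee_pos: [0.4993, 0.0665, 0.0624]
eef_rot: [0.969, 0.249, -0.002, 0.0]
ft_force: [-6.1, -3.6, 1.5]
width: 0.0353
```

```bash
python3 -c "
from h import *
tq(6)"
```

```text
t 27.9 fix xy mm [-2.2 -0.4] z 62.4 yaw 28.99 zax [-0.004 -0.002 -1.   ] F fix [-6.28 -4.59] 2.15 T [-0.88   1.312 -0.043] w 35.7 j7 [ 0.39  0.29 -0.69  1.91  0.22  1.01 -1.46]
Tz -0.0144 [-0.007  0.025 -0.027 -0.061  0.027 -0.043] J7 [-0.52  -0.14  -0.034 -0.008 -0.003 -0.002] Fw [-6.2 -3.8  2.2]
```

Emit:
drive_tool --pt "0 0 5 -0.0008 -0.0005 0 1" --pt "0 0 10 -0.0008 -0.0005 0.0001 1" --pt "0 0 10 -0.0008 -0.0005 0.0001 1"

```text
time: 28.2
ee_pos: [0.4989, 0.0668, 0.0624]
eef_rot: [0.986, 0.164, -0.001, 0.0]
ft_force: [-3.4, -3.2, -1.6]
width: 0.0351
```

```bash
python3 -c "
from h import *
tq(6)"
```

```text
t 28.5 fix xy mm [-2.5 -0.1] z 62.4 yaw 19.16 zax [-0.002 -0.001 -1.   ] F fix [-3.43 -4.48] -0.43 T [-0.787  0.867  0.037] w 35.1 j7 [ 0.37  0.29 -0.67  1.92  0.21  1.01 -1.62]
Tz -0.0029 [ 0.011 -0.041 -0.066  0.016  0.026  0.037] J7 [-0.72  -0.205 -0.047 -0.007  0.001  0.002] Fw [-3.7 -3.6 -1.1]
```

Emit:
drive_tool --pt "0 0 5 0 0 0 1" --pt "0 0 10 0 0 0.0001 1" --pt "0 0 10 0 0 0.0001 1"

```text
time: 28.8
ee_pos: [0.4989, 0.0671, 0.0624]
eef_rot: [0.997, 0.078, -0.001, 0.0]
ft_force: [-3.9, -3.5, -0.3]
width: 0.0353
```

```bash
python3 -c "
from h import *
tq(6)"
```

```text
t 29.1 fix xy mm [-2.6  0.2] z 62.4 yaw 9.18 zax [-0.002 -0.001 -1.   ] F fix [-4.82 -2.7 ] -0.06 T [-0.686  1.042 -0.035] w 35.5 j7 [ 0.35  0.28 -0.64  1.92  0.2   1.01 -1.79]
Tz -0.0061 [ 0.003  0.006  0.034 -0.041 -0.004 -0.035] J7 [-0.519 -0.137 -0.03  -0.004  0.001  0.002] Fw [-4.5 -2.7 -0.4]
```

Emit:
drive_tool --pt "0 0 5 -0.0003 0 0 1" --pt "0 0 10 -0.0005 0 0.0001 1" --pt "0 0 10 -0.0005 0 0.0001 1"

```text
time: 29.4
ee_pos: [0.4988, 0.0674, 0.0624]
eef_rot: [1.0, -0.008, -0.001, 0.0]
ft_force: [-3.4, -1.6, -1.9]
width: 0.0353
```

```bash
python3 -c "
from h import *
tq(6)"
```

```text
t 29.7 fix xy mm [-2.6  0.4] z 62.4 yaw -0.89 zax [-0.001 -0.    -1.   ] F fix [-4.22 -2.06] -3.78 T [-0.286  1.101  0.016] w 35.3 j7 [ 0.33  0.27 -0.62  1.92  0.19  1.   -1.96]
Tz 0.0324 [0.009 0.016 0.033 0.062 0.058 0.016] J7 [-0.728 -0.221 -0.043  0.019  0.032  0.027] Fw [-4.3 -1.5 -3.1]
```

Emit:
drive_tool --pt "0 0 2 0 -0.0003 0.0003 1" --pt "0 0 4 0 -0.0005 0.0004 1" --pt "0 0 4 0 -0.0005 0.0004 1"

```text
time: 30.0
ee_pos: [0.499, 0.0675, 0.0624]
eef_rot: [0.999, -0.044, -0.001, 0.0]
ft_force: [-5.4, -4.1, -0.3]
width: 0.0352
```

```bash
python3 -c "
from h import *
tq(7)"
```

```text
t 30.35 fix xy mm [-2.5  0.6] z 62.3 yaw -4.94 zax [-0.001 -0.001 -1.   ] F fix [-6.31 -2.14] -0.44 T [-0.613  1.424 -0.047] w 35.4 j7 [ 0.32  0.27 -0.61  1.92  0.18  1.   -2.03]
Tz -0.0127 [ 0.033  0.006 -0.037 -0.024 -0.029  0.008 -0.047] J7 [-0.215 -0.06  -0.016 -0.006 -0.004 -0.004 -0.004] Fw [-6.2 -2.6 -0.4]
```

Emit:
drive_tool --pt "0 0 4 -0.0005 0 0 1" --pt "0 0 8 -0.001 0 0.0001 1" --pt "0 0 8 -0.001 0 0.0001 1"

```text
time: 30.65
ee_pos: [0.4987, 0.0678, 0.0624]
eef_rot: [0.994, -0.113, 0.0, 0.0]
ft_force: [-2.1, -2.4, -4.3]
width: 0.0353
```

```bash
python3 -c "
from h import *
tq(6)"
```

```text
t 30.95 fix xy mm [-2.8  0.9] z 62.4 yaw -12.94 zax [ 0. -0. -1.] F fix [-1.6  -3.18] -3.86 T [-0.546  0.394 -0.04 ] w 35.3 j7 [ 0.3   0.27 -0.59  1.92  0.18  1.   -2.16]
Tz -0.0201 [-0.078 -0.039  0.037 -0.006  0.006 -0.04 ] J7 [-0.595 -0.188 -0.044  0.002  0.015  0.013] Fw [-1.5 -1.9 -3.4]
```

Emit:
drive_tool --pt "0 0 0 0 0 0 -0.5" --pt "0 0 0 0 0 0 -0.5" --pt "0 0 0 0.0012 0 0 -0.5" --pt "0 0 0 0.0012 0 0 -0.5" --pt "0 0 -8 0.0012 0 0 -0.5" --pt "0 0 -16 0.0012 0 0 -0.5" --pt "0 0 -24 0.0012 0 0 -0.5" --pt "0 0 -32 0.0012 0 0 -0.5" --pt "0 0 -40 0.0012 0 0 -0.5" --pt "0 0 -48 0.0012 0 0 -0.5" --pt "0 0 -56 0.0012 0 0 -0.5" --pt "0 0 -64 0.0012 0 0 -0.5"

```text
time: 32.15
ee_pos: [0.5, 0.0678, 0.0625]
eef_rot: [0.901, 0.433, 0.0, 0.0]
ft_force: [0.2, 0.3, -0.2]
width: 0.0654
```

Emit:
drive_tool --pt "0 0 -8 0 0 0 -0.5" --pt "0 0 -16 0 0 0 -0.5" --pt "0 0 -24 0 0 0 -0.5" --pt "0 0 -32 0 0 0 -0.5" --pt "0 0 -40 0 0 0 -0.5" --pt "0 0 -48 0 0 0 -0.5" --pt "0 0 -56 0 0 0 -0.5" --pt "0 0 -64 0 0 0 -0.5" --pt "0 0 -72 0 0 0 -0.5" --pt "0 0 -80 0 0 0 -0.5" --pt "0 0 -88 0 0 0 -0.5" --pt "0 0 -96 0 0 0 -0.5"

```text
time: 33.35
ee_pos: [0.5, 0.0677, 0.0625]
eef_rot: [0.281, 0.96, 0.0, 0.0]
ft_force: [0.3, -0.3, 0.1]
width: 0.0654
```

```bash
python3 -c "
from h import *
tq(3)"
```

```text
t 33.5 fix xy mm [-1.7  0.8] z 62.4 yaw 146.82 zax [ 0.  0. -1.] F fix [0.03 0.04] -0.48 T [ 0.066 -0.164 -0.007] w 65.5 j7 [ 0.68  0.41 -1.04  1.9   0.4   1.06  0.46]
Tz -0.0093 [-0.01  -0.011 -0.007] J7 [-2.108  2.424  1.178] Fw [ 0.  -0.3  0. ]
```

Emit:
drive_tool --pt "0 0 0 0 0 0 1" --pt "0 0 0 0 0 0 1" --pt "0 0 0 0 0 0 1" --pt "0 0 0 0 0 0 1" --pt "0 0 0 0 0 0 1" --pt "0 0 0 0 0 0 1" --squeeze 20

```text
time: 34.1
ee_pos: [0.4998, 0.0678, 0.0624]
eef_rot: [0.284, 0.959, 0.0, 0.0]
ft_force: [0.8, 0.4, -0.5]
width: 0.0355
```

```bash
python3 -c "
from h import *
tq(4)"
```

```text
t 34.3 fix xy mm [-1.7  0.9] z 62.4 yaw 147.0 zax [ 0.  0. -1.] F fix [0.37 1.11] -0.93 T [ 0.247 -0.271 -0.024] w 35.3 j7 [ 0.68  0.41 -1.04  1.91  0.4   1.06  0.46]
Tz 0.0168 [ 0.058  0.02   0.013 -0.024] J7 [-0.005 -0.003 -0.002 -0.001] Fw [ 0.4  0.7 -0.2]
```

Emit:
drive_tool --pt "0 0 4 0 0 0 1" --pt "0 0 7 0 0 0 1" --pt "0 0 7 0 0 0 1"

```text
time: 34.6
ee_pos: [0.4998, 0.0678, 0.0624]
eef_rot: [0.342, 0.94, 0.0, 0.0]
ft_force: [1.5, 1.1, -0.9]
width: 0.0355
```

```bash
python3 -c "
from h import *
tq(6)"
```

```text
t 34.9 fix xy mm [-1.7  0.9] z 62.4 yaw 140.05 zax [ 0.  0. -1.] F fix [2.27 1.95] 0.34 T [ 0.478 -0.427  0.059] w 35.0 j7 [ 0.66  0.4  -1.02  1.91  0.39  1.05  0.35]
Tz 0.0091 [-0.019 -0.04   0.035  0.068 -0.049  0.059] J7 [-0.444 -0.149 -0.038 -0.014 -0.004 -0.003] Fw [ 1.6  1.7 -0.5]
```

Emit:
drive_tool --pt "0 0 0 0.0002 0.0011 0 1" --pt "0 0 4 0.0002 0.0011 0 1" --pt "0 0 8 0.0002 0.0011 0 1" --pt "0 0 8 0.0002 0.0011 0 1"

```text
time: 35.3
ee_pos: [0.5, 0.068, 0.0624]
eef_rot: [0.407, 0.913, -0.001, -0.0]
ft_force: [-1.3, -1.6, 3.2]
width: 0.0354
```

```bash
python3 -c "
from h import *
tq(6)"
```

```text
t 35.6 fix xy mm [-1.5  1.2] z 62.3 yaw 132.05 zax [-0.001 -0.001 -1.   ] F fix [-2.73 -3.48] 4.57 T [-0.729  0.582 -0.005] w 35.1 j7 [ 0.64  0.39 -0.99  1.9   0.37  1.05  0.22]
Tz -0.0154 [-0.046 -0.034 -0.009  0.019 -0.016 -0.005] J7 [-0.575 -0.189 -0.045 -0.005  0.047  0.021] Fw [-2.  -2.7  5. ]
```

Emit:
drive_tool --pt "0 0 4 0 0 -0.0002 1" --pt "0 0 8 0 0 -0.0002 1" --pt "0 0 8 0 0 -0.0002 1"

```text
time: 35.9
ee_pos: [0.5001, 0.0682, 0.0624]
eef_rot: [0.47, 0.883, -0.0, -0.0]
ft_force: [-1.4, -2.4, 1.6]
width: 0.0353
```

```bash
python3 -c "
from h import *
tq(6)"
```

```text
t 36.2 fix xy mm [-1.5  1.4] z 62.4 yaw 124.05 zax [-0. -0. -1.] F fix [-0.47 -4.13] 0.86 T [-0.878  0.327  0.004] w 35.4 j7 [ 0.62  0.37 -0.97  1.91  0.36  1.05  0.1 ]
Tz 0.0206 [0.017 0.015 0.03  0.025 0.033 0.004] J7 [-0.571 -0.182 -0.045 -0.003  0.01   0.009] Fw [-1.1 -3.5  1.4]
```

Emit:
drive_tool --pt "0 0 4 0 0 0 1" --pt "0 0 8 0 0 0 1" --pt "0 0 8 0 0 0 1"

```text
time: 36.5
ee_pos: [0.5002, 0.0684, 0.0624]
eef_rot: [0.53, 0.848, -0.0, 0.0]
ft_force: [-1.2, -3.2, -0.3]
width: 0.0355
```

```bash
python3 -c "
from h import *
tq(6)"
```

```text
t 36.8 fix xy mm [-1.4  1.5] z 62.4 yaw 116.06 zax [-0. -0. -1.] F fix [ 0.33 -3.66] -2.53 T [-0.91   0.162  0.026] w 35.4 j7 [ 0.6   0.36 -0.94  1.91  0.34  1.04 -0.03]
Tz 0.0359 [ 0.074 -0.018  0.042  0.059  0.034  0.026] J7 [-0.576 -0.186 -0.046 -0.005  0.007  0.006] Fw [-0.7 -3.8 -1.3]
```

Emit:
drive_tool --pt "0 0 3 0 0 0.0001 1" --pt "0 0 6 0 0 0.0001 1" --pt "0 0 6 0 0 0.0001 1"

```text
time: 37.1
ee_pos: [0.5002, 0.0685, 0.0624]
eef_rot: [0.574, 0.819, -0.0, 0.0]
ft_force: [-0.8, -4.1, -1.0]
width: 0.035
```

```bash
python3 -c "
from h import *
tq(7)"
```

```text
t 37.45 fix xy mm [-1.4  1.7] z 62.4 yaw 110.04 zax [-0. -0. -1.] F fix [-0.35 -4.98] -1.85 T [-1.025  0.106  0.015] w 35.4 j7 [ 0.58  0.36 -0.92  1.91  0.33  1.04 -0.13]
Tz -0.0038 [-0.01  -0.011  0.011 -0.031 -0.028  0.028  0.015] J7 [-0.441 -0.147 -0.044 -0.017 -0.008 -0.009 -0.013] Fw [-0.7 -4.8 -1.2]
```

Emit:
drive_tool --pt "0 0 3 0 0 0 1" --pt "0 0 6 0 0 0.0001 1" --pt "0 0 6 0 0 0.0001 1"

```text
time: 37.75
ee_pos: [0.5003, 0.0686, 0.0624]
eef_rot: [0.616, 0.788, -0.0, 0.0]
ft_force: [-0.4, -5.2, -0.9]
width: 0.0354
```

```bash
python3 -c "
from h import *
tq(7)"
```

```text
t 38.1 fix xy mm [-1.3  1.7] z 62.4 yaw 104.03 zax [ 0. -0. -1.] F fix [-1.09 -5.09] -2.11 T [-1.113  0.024  0.099] w 35.8 j7 [ 0.57  0.35 -0.9   1.91  0.32  1.03 -0.23]
Tz 0.0862 [0.066 0.077 0.124 0.046 0.072 0.119 0.099] J7 [-0.532 -0.237 -0.132 -0.105 -0.096 -0.096 -0.1  ] Fw [-0.9 -4.8 -1. ]
```

Emit:
drive_tool --pt "0 0 1.5 0 0 0 1" --pt "0 0 3 0 0 0 1" --pt "0 0 3 0 0 0 1"

```text
time: 38.4
ee_pos: [0.5004, 0.0686, 0.0624]
eef_rot: [0.637, 0.771, 0.0, 0.0]
ft_force: [0.4, -5.3, -1.9]
width: 0.0351
```

```bash
python3 -c "
from h import *
tq(7)"
```

```text
t 38.75 fix xy mm [-1.2  1.7] z 62.4 yaw 101.0 zax [ 0. -0. -1.] F fix [ 0.94 -5.41] -1.15 T [-1.08  -0.174  0.147] w 35.2 j7 [ 0.56  0.35 -0.89  1.91  0.31  1.03 -0.28]
Tz 0.1704 [0.19  0.175 0.166 0.14  0.207 0.169 0.147] J7 [-0.387 -0.244 -0.184 -0.163 -0.159 -0.161 -0.164] Fw [ 0.3 -5.1 -1.4]
```

Emit:
drive_tool --pt "0 0 0.8 0 0 0 1" --pt "0 0 1.5 0 0 0 1" --pt "0 0 1.5 0 0 0 1"

```text
time: 39.05
ee_pos: [0.5003, 0.0686, 0.0624]
eef_rot: [0.646, 0.763, 0.0, 0.0]
ft_force: [0.5, -4.3, -2.3]
width: 0.035
```

```bash
python3 -c "
from h import *
tq(7)"
```

```text
t 39.4 fix xy mm [-1.2  1.7] z 62.4 yaw 99.49 zax [ 0. -0. -1.] F fix [ 0.85 -4.79] -2.61 T [-1.073 -0.261  0.137] w 35.2 j7 [ 0.55  0.35 -0.89  1.91  0.31  1.03 -0.3 ]
Tz 0.1867 [0.205 0.229 0.157 0.208 0.15  0.22  0.137] J7 [-0.271 -0.229 -0.2   -0.19  -0.187 -0.187 -0.187] Fw [ 1.1 -4.9 -1.6]
```

Emit:
drive_tool --pt "0 0 0 0 0 0 -0.5" --pt "0 0 0 0 0 0 -0.5" --pt "0 0 0 0 0 0 -0.5" --pt "0 0 0 0 0 0 -0.5" --pt "0 0 0 0 0 -0.03 -0.5" --pt "0 0 0 0 0 -0.08 -0.5" --pt "0 0 0 0 0 -0.13 -0.5" --pt "0 0 0 -0.05 0 -0.16 -0.5" --pt "0 0 0 -0.1 0 -0.16 -0.5" --pt "0 0 0 -0.15 0 -0.16 -0.5" --pt "0 0 0 -0.2 0 -0.16 -0.5" --pt "0 0 0 -0.25 0 -0.16 -0.5"

```text
time: 40.6
ee_pos: [0.5404, -0.1727, 0.2226]
eef_rot: [0.646, 0.763, 0.0, 0.0]
ft_force: [0.5, 0.4, -0.0]
width: 0.0653
```

```bash
python3 -c "
from h import *
st(); im,d,P=head(); st()
im2,d2=camera('top')
b=lambda x:np.clip(x*1.7,0,255).astype(np.uint8)
A=cv2.resize(b(im)[205:295,270:370],(444,400),interpolation=2);B=cv2.resize(b(im2)[175:265,250:340],(400,400)) 
A=cv2.resize(A,(400,360));A=np.vstack([A,np.zeros((40,400,3),np.uint8)])
save('fin',np.hstack([A,B]))
"
```

```text
t 40.6 fix xy mm [  51.4 -237.1] z 222.6 yaw 99.5 zax [ 0.001 -0.    -1.   ] F fix [0.47 0.44] -0.04 T [ 0.042 -0.137  0.017] w 65.3 j7 [ 0.89  0.29 -0.79  1.57  0.21  1.36  0.24]
head 198 [0.5046 0.0716 0.0934] swing deg 356.8
t 40.65 fix xy mm [  51.4 -247.6] z 221.5 yaw 98.91 zax [-0.001 -0.003 -1.   ] F fix [-2.57 -7.73] -0.72 T [-0.589  0.125  0.045] w 65.0 j7 [ 0.89  0.3  -0.78  1.57  0.22  1.36  0.24]
```

View pics/fin.png

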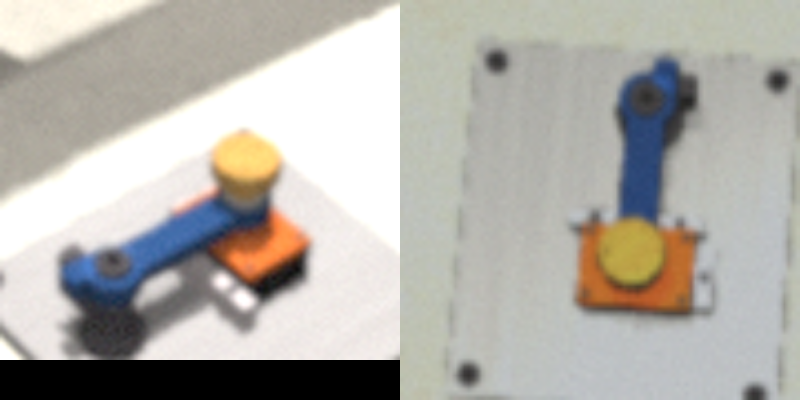

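```bash
python3 -c "
from h import *
im,d=camera('top'); P=cloud('top',d)
m=orange(im); m&=(np.hypot(P[...,0]-.5,P[...,1]-.067)<.06)
W=np.array([atz('top',u,v,.042)[:2] for v,u in zip(*np.nonzero(m))])
print('lid',cv2.minAreaRect((W*1000).astype(np.float32)),'home O',O)
h=cv2.cvtColor(im,cv2.COLOR_RGB2HSV); bl=(h[...,0]>100)&(h[...,0]<125)&(h[...,1]>120)&(np.hypot(P[...,0]-.545,P[...,1]-.065)<.028)
W=np.array([atz('top',u,v,.066)[:2] for v,u in zip(*np.nonzero(bl))]); vx,vy,x,y=cv2.fitLine((W*1000).astype(np.float32),2,0,.01,.01).ravel(); print('arm dir deg',np.degrees(np.arctan2(vy,vx)),'through',x,y,'n',len(W))
for l,c in [('housing','top'),('screw_tip','scene'),('housing','scene')]:
  for r in tip_of(l,c)[:2]: print(l,c,round(r['score'],2),np.round(atz(c,r['location'][0]*640,r['location'][1]*480,.012 if l=='housing' else .042),4))
"
```

```text
lid ((498.3249816894531, 66.15177917480469), (60.635780334472656, 43.844329833984375), 88.15132904052734) home O [0.5015 0.0668]
arm dir deg -2.2923028 through 548.39636 63.29216 n 144
housing top 0.93 [0.3359 0.1284 0.012 ]
housing top 0.63 [0.446 0.234 0.012]
screw_tip scene 0.68 [0.4859 0.0585 0.042 ]
screw_tip scene 0.54 [0.4986 0.0634 0.042 ]
housing scene 0.71 [0.4926 0.0712 0.012 ]
housing scene 0.7 [0.4618 0.2547 0.012 ]
```

```bash
python3 -c "
from h import *
st(); print(close_job())"
```

```text
t 40.9 fix xy mm [  51.3 -233.6] z 222.4 yaw 99.61 zax [ 0.     0.001 -1.   ] F fix [0.52 0.81] -0.76 T [ 0.057 -0.133 -0.023] w 65.3 j7 [ 0.88  0.29 -0.79  1.58  0.21  1.36  0.24]
the job is handed in; nothing more can be done
None
```

The housing is clamped and the job is handed in at 40.9 s.

- **Housing:** I pushed the 64 x 46 mm housing against the rail and the end stop, twice each way. It stopped firmly at about 8–13 N. The repeat positions agreed to 0.1 mm at the rail and 0.7 mm at the end stop.
- **Clamp arm:** I swung it over until it hit its stop, where the push rose to 12.7 N.
- **Thumbscrew:** I turned it about 225° clockwise in two grips. Torque stayed near zero until about 215°, then climbed. I stopped at 0.19 N m, on both the wrist sensor and the last joint's torque. Then I let go and drew the arm clear, touching nothing.

**Checks that disagreed or are weaker:**
- **Fingertip height:** the depth camera showed the tips about 11 mm above the TCP, where the description puts them 14 mm below it. Because of this, my first two tries at the clamp arm passed over it. On the second I read about 4.6 N against something I did not identify; pictures after both tries showed the arm in the same place. I then worked from the measured height.
- **Squareness:** the final top view gave the lid's yaw as −1.9° and the clamp arm's as −2.3°, against −3.0° for the plate. That view is only good to about 1.5°, so I relied on the contact readings. The lid's centre also came out about 3 mm off home in x. I put that down to the rail side of the lid being partly hidden and to camera calibration.
- **Bystanders:** I did not compare them before and after; I know of no contact with them.

I viewed 9 pictures.

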